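Zero a photometer on its blank vial, holding the recessed button with a pen

ROBOT

A 6-joint arm with a two-finger parallel gripper is mounted at the origin on a cart in front of the work surface, level with it; the furniture and walls round the work are solid. World frame = base frame: x ahead of the robot, y to its left, z up, the work surface at z = 0. Lengths are in m, angles in rad, forces in N, time in s.
With the tool pointing down it reaches from about 0.425 to 0.95 m from the base axis. Payload 3.5 kg.
Tool frame: the origin (TCP) lies midway between the tips of the shut fingers; the grasp point (between the pads) lies grasp_offset behind it (grasp_offset is the distance from the TCP to the grasp point, in m); z points along the fingers, y is the direction in which the jaws open and shut (so a half turn about z gives the same grasp; the last joint's range is limited). The gripper opens to 85 mm and grips with 20 to 120 N. Pads are 22 mm wide; open, the fingers measure 114 mm over their backs; the gripper's body (76 mm by 85 mm) begins 54 mm behind the grasp point. The pads swing forward as they close: fully open they stand 13 mm farther back than shut.
Start: joints at [1.002, 0.286, 1.577, -0, 1.279, -0.15], TCP at [0.274, 0.617, 0.231] pointing down, gripper open.
Joint ranges: [-2.77, 2.77], [-0.9, 2.22], [0.21, 2.48], [-1.53, 4.67], [0.24, 2.81], [-2.84, 2.84]. Speed limits (rad/s): [2.79, 2.79, 3.14, 3.14, 3.14, 3.14].

INTERFACE

Orientations are given as a unit quaternion [x, y, z, w].
In Python, from plant import * gives the robot as it stands.
- The arm moves only by the tool jog_arm, never from a script. Its argument "targets" is text: rows parted by semicolons, each of 7 numbers parted by spaces: the shift along the world's x, y, z in mm, then the turn, a rotation vector about the world's x, y, z in degrees, then the gripper's target within -1 to 1 (fully open at 1, half-way at 0, shut at -1). A call has 1 to 10 rows; each row shifts and turns the pose as measured when the row begins; what a row does not reach is not made up. A row lasts 1/12 s, in which the tool goes at most 41.7 mm and 7.16 degrees, less where a joint would pass 70% of its speed; a pose out of reach is approached as far as the arm can. A call with a gripper value outside its range is refused whole. The fingers move at their own pace and stop on an object; "force" is the grip in N (left out, the last holds). Time passes only in rows, so rows that do not move let the fingers close. It gives the time, the measured TCP pose, the force and the opening at its end, in the units of the state.
- get_state(): the state, without advancing time (a new reading comes with each control period).
- read_camera(name): name is "side" or "top"; returns a dict with "pixels" (384x512x3 uint8, blue, green, red), "mtx" (3x3 intrinsics, pixels), "world_from_camera" (4x4, takes a point from camera to world coordinates). Camera axes: x right, y up, looking along -z (the intrinsics and any distortion apply to the point x, -y, -z); pixel columns grow to the right and rows downward; lengths in m; the calibration is good to about 2 mm. A picture is of the moment at which its call begins. There is no depth.
- sign_off(): hands the job in, once; it reports no verdict.
Trained networks look in a picture, given as the dict that the camera call returned (one of the last four; its "shot" number tells which), for a name from the list of things; names that differ only in an ending like _2 or _b are one class to them, and where a whole thing is asked for, a point or a joint stands for the part that bears it (a point fixed in the world has none). Each returns a list of dicts, best first, with "p" (0 to 1); they miss things now and then, are a little off and sometimes report something else, mostly with a low value. They report only what shows in the picture. A call takes as long as a camera call.
- spot_in(target, picture): "uv" ([column, row] in pixels, amid what is visible of it).
- silhouettes(target, picture): "mask" (384x512 bool, what is visible of it) and "uv" ([column, row] in pixels, amid what is visible of it).
- mark_of(target, picture): "uv" ([column, row] in pixels: a listed point, or the origin of a listed thing).
The state is a dict: "time": time; "qpos": joint angles; "dq": joint speeds; "joint_efforts": joint torques, N m; "eef_pos": TCP position; "tcp_rot": TCP orientation; "contact_force": force on the tool from outside, world axes, zero at the start; "wrist_torque": the same for the moment, N m; "opening": opening from 0.0 (shut) to 1.0 (fully open).
Only numpy, scipy, OpenCV 4.12 (cv2) and the standard library are available. Lean on these libraries where they do the work, as an engineer would, in place of code of your own. Each camera call takes 0.05 s, during which the arm holds its last target.

TASK

Zero the photometer on its blank: stand the clear vial with the white cap (not the amber one) upright in the round well on top of the photometer, right down on the well's floor, and let go of it. Then pick up the red pen, put its point through the small round hole in the photometer's front and press the orange zero button inside fully down; finish while still holding the pen in the gripper and the button down with it. Leave the amber vial, the bottle with the blue cap and the marker where they are.

Things in the scene. Friction and masses are not known exactly. Their poses are not given: they have to be found in the camera images.
- photometer: White bench photometer with grey side cheeks, 140 mm (x) by 132 mm (y), deck 66 mm and cheeks 72 mm high; it stands firmly and does not shift. Origin: centre of its underside on the table. Its -x axis points out of its front (roughly towards the robot), +y to its left side, +z up. On the deck: a round well in a black collar (left), a flat display (right). In the front: a small round hole with a black rim.
- well_mouth (a point): Centre of the mouth of the well, in the plane of the collar's top, 70 mm above the table. Bore 30 mm wide and 26 mm deep below this point, vertical; collar 43 mm across, 4 mm proud of the deck.
- well_floor (a point): Centre of the well's flat floor, 44 mm above the table, straight below well_mouth.
- aperture (a point): Centre of the round hole in the photometer's front face, 36 mm above the table. The hole is 14 mm wide (flared to 20 mm over its first 3 mm) and runs level along the photometer's +x. Its black rim stands 1.2 mm proud. The orange button's face lies 18 mm behind this point on the hole's axis.
- zero_button_face (a point): Centre of the face of the orange zero button, 13 mm wide, in the hole 18 mm behind the front face; moves with the button.
- zero_button (a joint): Travel of the zero button in m: 0 out, 0.005 fully down. It moves along the photometer's +x and springs back: 1.2 N starts it, 3.2 N holds it fully down, where it meets a firm stop.
- clear_vial_center (a point): The blank: clear glass vial with white screw cap, standing upright, body 27 mm wide up to about 48 mm, cap 22 mm wide, 60 mm high, 30 g. This point is on its axis, half-way up (30 mm above its foot); z is its axis. Seated in the well it stands 34 mm out of the collar, so grip it in its upper half: fingertips less than 28 mm above its foot would meet the collar or the left cheek.
- amber_vial_center (a point): Bystander: amber vial with black cap of the same size, standing upright; point on its axis 30 mm above its foot. The clear vial, the amber vial and the blue-capped bottle change places from run to run.
- blue_cap_bottle_center (a point): Bystander: white bottle with blue cap, 38 mm wide, 70 mm high, standing upright; point on its axis 35 mm above its foot.
- pen_center (a point): Red ball-point pen lying on the table, 145 mm long, 12 g. This point is in the middle of the pen's length on the barrel's axis, 4.4 mm above the table; barrel about 8 to 9 mm thick there. The pen's +y axis points along it to the writing point; the clip end is at -y. The last 18 mm taper to the point.
- pen_point (a point): The writing point of the red pen, on the barrel's axis 72.5 mm from pen_center along the pen's +y.
- marker_center (a point): Bystander: white marker with black cap lying on the table, 135 mm long, 16 to 17 mm thick (too thick for the hole); point at its middle, 8 mm above the table.

How it is judged:
On the way, in this order (a step that is already met when the one before it is completed fails the run):
1. the clear vial stands upright on the well's floor, released (horizontal distance between clear_vial_center and well_floor below 0.004 m and z of clear_vial_center in the frame of well_floor between 0.0275 and 0.0325 m and angle between clear_vial_center's own z axis and vertical below 0.12 rad and contact force between clear_vial and the arm below 0.05 N and contact force between clear_vial and the fingers below 0.05 N), for 0.2 s.
2. the red pen is off the table in the gripper (height (world z) of pen_center above 0.02 m and contact force between red_pen and the fingers above 1 N), for 0.2 s.
3. the pen's point is in the hole and the zero button is down (distance between pen_point and zero_button_face below 0.008 m and value of joint zero_button above 0.0035 m), for 0.5 s.
At the end, for the whole second after the job is handed in: Clear vial untouched and upright (7 deg) on the well floor (2.5 mm high, 4 mm off axis); gripper holds the red pen, its middle over 20 mm above the table, point within 8 mm of the button face, pressing over 1 N, zero button at least 3.5 of 5 mm down, all through the last second (all of step 1 and all of step 2 and all of step 3 and contact force between red_pen and photometer above 1 N); the arm keeps its last pose, push and grip.
It fails at once if the amber vial is shifted by more than 30 mm or tipped (distance of amber_vial_center from where it was at the start of the episode above 0.03 m or angle between amber_vial_center's own z axis and vertical above 0.5 rad).
It fails at once if the blue-capped bottle is shifted by more than 30 mm or tipped (distance of blue_cap_bottle_center from where it was at the start of the episode above 0.03 m or angle between blue_cap_bottle_center's own z axis and vertical above 0.5 rad).
It fails at once if the marker is shifted by more than 30 mm (distance of marker_center from where it was at the start of the episode above 0.03 m).
It also fails if it takes over 58 s, if anything falls off the work surface, if the arm or the gripper's body presses on something with over 40 N, if the wrist force passes 120 N, or if a joint passes its speed limit or range.

## Working session

There is one attempt and no reset: what is moved stays moved. The work goes in short steps, Python scripts to look and compute and a tool call to move; the robot and the scene stay as the last step left them, time stands still between calls to the robot, and variables do not carry over. Pictures are saved under pics/ and viewed, and the job is handed in when it is done.

Besides the shell and the picture viewer there is one more tool, called as name(argument=value, ...) on one line, values as JSON. jog_arm: Moves the arm, as the interface text tells. Its arguments: {"type":"object","properties":{"targets":{"type":"string"},"force":{"type":"number"}},"required":["targets"]}

```bash
mkdir -p pics; ls; cat > h.py <<'E'
from plant import *
import numpy as np, cv2
from scipy.spatial.transform import Rotation as R
def ray(pic,uv):
    K=np.array(pic["mtx"]);T=np.array(pic["world_from_camera"])
    d=np.linalg.inv(K)@np.array([uv[0],uv[1],1.]); d=np.array([d[0],-d[1],-d[2]])
    return T[:3,3],T[:3,:3]@d
def atz(pic,uv,z):
    o,d=ray(pic,uv); return o+d*(z-o[2])/d[2]
def proj(pic,p):
    K=np.array(pic["mtx"]);T=np.array(pic["world_from_camera"])
    c=T[:3,:3].T@(np.array(p)-T[:3,3]); c=np.array([c[0],-c[1],-c[2]]); q=K@c; return q[:2]/q[2]
def tri(obs):
    A=np.zeros((3,3));b=np.zeros(3)
    for pic,uv in obs:
        o,d=ray(pic,uv);d=d/np.linalg.norm(d);M=np.eye(3)-np.outer(d,d);A+=M;b+=M@o
    return np.linalg.solve(A,b)
E
python3 - <<'E'
from h import *
np.set_printoptions(precision=4,suppress=True)
s=get_state(); print(s)
P={n:read_camera(n) for n in("top","side")}
for n,p in P.items():
    print(n,p.keys(),p["mtx"],p["world_from_camera"])
    cv2.imwrite(f"pics/{n}0.png",p["pixels"])
for t in ["well_mouth","well_floor","aperture","photometer","clear_vial_center","amber_vial_center","blue_cap_bottle_center","pen_center","pen_point","marker_center","zero_button_face"]:
    for n,p in P.items():
        r=mark_of(t,p); print(t,n,[(np.round(q["uv"],1),round(q["p"],2)) for q in r[:3]])
E
```

```text
pics
{'time': 0.0, 'qpos': array([ 1.002 ,  0.2871,  1.5782, -0.    ,  1.2786, -0.15  ]), 'dq': array([ 0.    , -0.0007, -0.0011, -0.001 , -0.0007, -0.0005]), 'joint_efforts': array([ -0.0005, -40.5979, -29.2628,  -0.0002,   0.0059,   0.    ]), 'eef_pos': array([0.2741, 0.6161, 0.23  ]), 'tcp_rot': array([ 0.2078,  0.9782, -0.0011, -0.0004]), 'contact_force': array([ 0.2093,  0.239 , -0.4161]), 'wrist_torque': array([ 0.0268, -0.0011,  0.0216]), 'opening': 1.0006127267924623}
top dict_keys(['pixels', 'mtx', 'world_from_camera', 'shot']) [[411.6581   0.     251.2705]
 [  0.     411.6581 190.0915]
 [  0.       0.       1.    ]] [[ 0.0149  0.9979 -0.0625  0.4742]
 [-0.9998  0.014  -0.0147  0.0251]
 [-0.0138  0.0627  0.9979  1.2487]
 [ 0.      0.      0.      1.    ]]
side dict_keys(['pixels', 'mtx', 'world_from_camera', 'shot']) [[431.2536   0.     259.855 ]
 [  0.     431.2536 194.0223]
 [  0.       0.       1.    ]] [[ 0.9956  0.0483 -0.0809  0.4702]
 [-0.0928  0.6515 -0.753  -0.7341]
 [ 0.0163  0.7571  0.6531  0.7503]
 [ 0.      0.      0.      1.    ]]
well_mouth top [(array([240. ,
[... 380 characters left out ...]
r_vial_center top [(array([150.7, 223.6]), 0.66)]
clear_vial_center side [(array([210.6, 142.2]), 0.47)]
amber_vial_center top [(array([189.6, 224.6]), 0.66)]
amber_vial_center side [(array([213.6, 164. ]), 0.63)]
blue_cap_bottle_center top [(array([177.5, 190.1]), 0.56)]
blue_cap_bottle_center side [(array([249.1, 155.5]), 0.62), (array([244.7, 209. ]), 0.44)]
pen_center top [(array([312.7, 230.4]), 0.43)]
pen_center side [(array([217.2, 275.1]), 0.71)]
pen_point top [(array([311.2, 201.3]), 0.43)]
pen_point side [(array([248. , 269.5]), 0.58)]
marker_center top [(array([347.5, 161.7]), 0.64)]
marker_center side [(array([313.7, 311.1]), 0.6)]
zero_button_face top []
zero_button_face side []
```

View pics/top0.png

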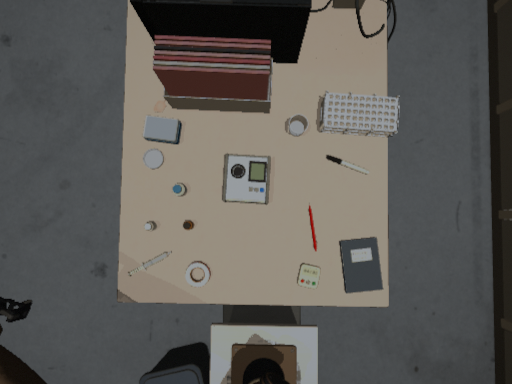

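View pics/side0.png

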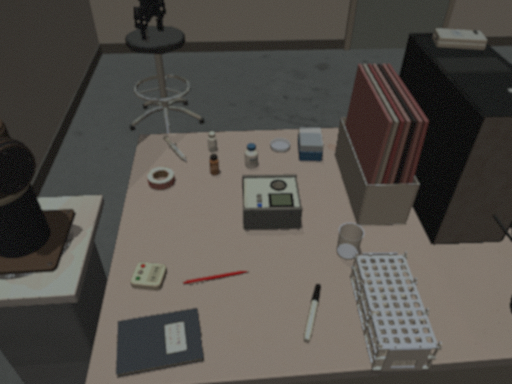

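The top view shows the photometer at about (246,180), with the clear vial at (150,225), the amber vial at (188,225), the blue bottle at (178,189), the pen along (310,206)–(315,250) and the marker at (347,165). The side view agrees. Next I'll zoom in and measure.

```bash
python3 - <<'E'
from h import *
np.set_printoptions(precision=4,suppress=True)
P={n:read_camera(n) for n in("top","side")}
H=dict(well_mouth=.07,well_floor=.044,aperture=.036,photometer=0,clear_vial_center=.03,amber_vial_center=.03,blue_cap_bottle_center=.035,pen_center=.0044,pen_point=.0044,marker_center=.008)
for t,z in H.items():
    o=[];
    for n,p in P.items():
        r=mark_of(t,p)
        if r: o.append((p,r[0]["uv"])); print(t,n,atz(p,r[0]["uv"],z),round(r[0]["p"],2))
    if len(o)==2: print("   tri",tri(o))
np.savez("cams.npz",**{f"{n}_{k}":P[n][k] for n in P for k in("mtx","world_from_camera","pixels")})
def crop(n,x0,y0,w,h,f,name):
    c=P[n]["pixels"][y0:y0+h,x0:x0+w]; cv2.imwrite(name,cv2.resize(c,None,fx=f,fy=f,interpolation=cv2.INTER_CUBIC))
crop("top",130,140,145,100,5,"pics/topA.png")
crop("side",190,120,130,115,5,"pics/sideA.png")
crop("top",290,190,50,70,8,"pics/topPen.png")
crop("side",170,255,90,40,8,"pics/sidePen.png")
E
```

```text
well_mouth top [0.5981 0.0722 0.07  ] 0.66
well_mouth side [0.6045 0.0891 0.07  ] 0.82
   tri [0.5991 0.0715 0.0845]
well_floor top [0.599  0.0797 0.044 ] 0.57
well_floor side [0.6004 0.0711 0.044 ] 0.59
   tri [0.6008 0.08   0.0361]
aperture top [0.5213 0.0378 0.036 ] 0.74
aperture side [0.5277 0.0347 0.036 ] 0.8
   tri [0.5247 0.0377 0.0332]
photometer top [0.5799 0.063  0.    ] 0.57
photometer side [ 0.5831  0.0523 -0.    ] 0.71
   tri [ 0.5827  0.0632 -0.0105]
clear_vial_center top [0.458  0.3499 0.03  ] 0.63
clear_vial_center side [0.4357 0.3465 0.03  ] 0.67
   tri [0.4468 0.3502 0.0276]
amber_vial_center top [0.4413 0.2295 0.03  ] 0.67
amber_vial_center side [0.4484 0.2288 0.03  ] 0.5
   tri [0.4448 0.2295 0.0295]
blue_cap_bottle_center top [0.5433 0.2638 0.035 ] 0.44
blue_cap_bottle_center side [0.5545 0.2633 0.035 ] 0.75
   tri [0.5489 0.2636 0.0347]
pen_center top [ 0.4347 -0.1306  0.0044] 0.45
pen_center side [ 0.4475 -0.1424  0.0044] 0.62
   tri [ 0.4407 -0.1322 -0.0083]
pen_point top [ 0.5192 -0.1331  0.0044] 0.64
pen_point side [ 0.5132 -0.122   0.0044] 0.84
   tri [ 0.5157 -0.1315  0.0161]
marker_center top [ 0.6308 -0.2478  0.008 ] 0.52
marker_center side [ 0.6319 -0.2428  0.008 ] 0.7
   tri [ 0.6304 -0.2466  0.0136]
```

View pics/topA.png

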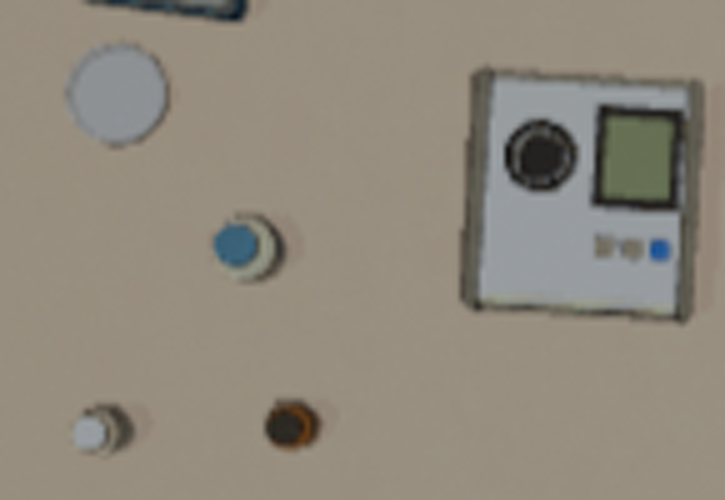

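View pics/sideA.png

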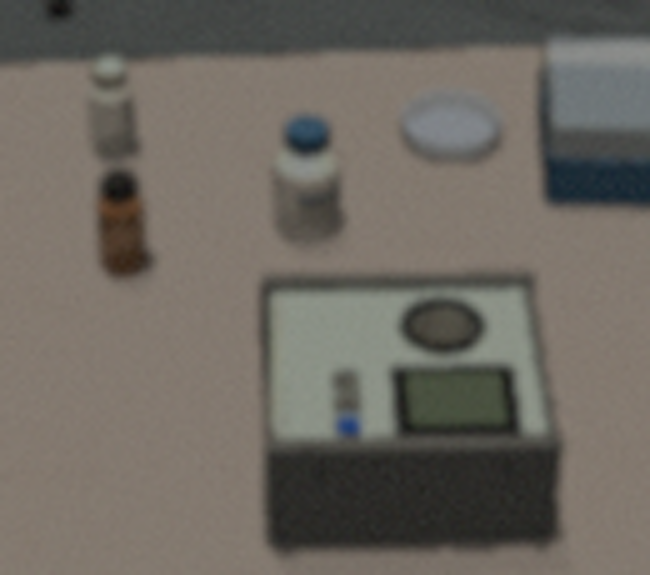

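View pics/topPen.png

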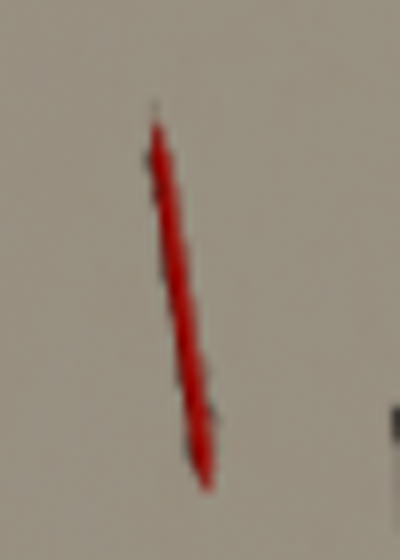

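View pics/sidePen.png

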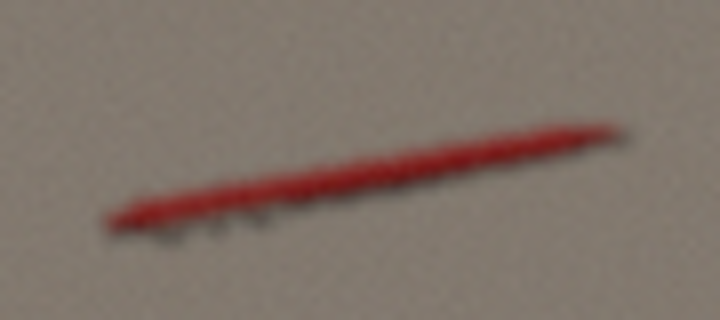

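```bash
cat > fit.py <<'E'
from h import *
from scipy.optimize import minimize
S=8
def hullmask(p,pts,roi):
    x0,y0,w,h=roi
    uv=np.array([proj(p,q) for q in pts]); uv=(uv-[x0,y0]+.5)*S-.5
    hu=cv2.convexHull(uv.astype(np.float32))[:,0]
    m=np.zeros((h*S,w*S),np.uint8); cv2.fillConvexPoly(m,np.round(hu*16).astype(np.int32),255,shift=4)
    return cv2.resize(m,(w,h),interpolation=cv2.INTER_AREA)/255.
def box(x,y,th,lx,ly,hz):
    c,s=np.cos(th),np.sin(th)
    return [(x+c*a-s*b,y+s*a+c*b,z) for a in(-lx/2,lx/2) for b in(-ly/2,ly/2) for z in(0,hz)]
def cyl(x,y,secs):
    t=np.linspace(0,2*np.pi,24,endpoint=False)
    return [(x+r*np.cos(a),y+r*np.sin(a),z) for r,z in secs for a in t]
def fit(f,x0,P,masks,steps):
    rois={}
    for n in masks:
        ys,xs=np.where(masks[n]); rois[n]=(xs.min()-8,ys.min()-8,np.ptp(xs)+17,np.ptp(ys)+17)
    def cost(x,ns):
        e=0
        for n in ns:
            a,b,w,h=rois[n]; e+=np.abs(hullmask(P[n],f(x),rois[n])-masks[n][b:b+h,a:a+w]).sum()
        return e
    def run(ns):
        sim=np.vstack([x0]+[np.array(x0)+np.eye(len(x0))[i]*steps[i] for i in range(len(x0))])
        r=minimize(cost,x0,args=(ns,),method="Nelder-Mead",options=dict(initial_simplex=sim,xatol=1e-5,fatol=1e-3)); return r.x,r.fun
    for ns in [[n] for n in masks]+([list(masks)] if len(masks)>1 else []): x,e=run(ns); print(ns,np.round(x,4),"err",round(e,1),"of",[masks[n].sum() for n in ns])
    return x
E
python3 - <<'E'
from fit import *
P={n:read_camera(n) for n in("top","side")}
def M(t):
    d={}
    for n in P:
        r=silhouettes(t,P[n])
        if r: d[n]=np.array(r[0]["mask"]); print(t,n,round(r[0]["p"],2),d[n].sum(),r[0]["uv"])
    return d
m=M("photometer"); fit(lambda x:box(x[0],x[1],x[2],.14,.132,.072),[.582,.058,-.03],P,m,[.01,.01,.05])
V=[(.0135,0),(.0135,.048),(.011,.048),(.011,.06)]
m=M("clear_vial_center"); fit(lambda x:cyl(x[0],x[1],V),[.447,.35],P,m,[.01,.01])
m=M("amber_vial_center"); fit(lambda x:cyl(x[0],x[1],V),[.445,.23],P,m,[.01,.01])
m=M("blue_cap_bottle_center"); fit(lambda x:cyl(x[0],x[1],[(.019,0),(.019,.05),(.012,.07)]),[.549,.263],P,m,[.01,.01])
def pen(x):
    d=np.array([np.cos(x[2]),np.sin(x[2]),0]);nn=np.array([-d[1],d[0],0]);c=np.array([x[0],x[1],.0044]);o=[]
    for s,r in((-.0725,.003),(-.07,.0042),(.0545,.0042),(.0725,.0008)):
        for a in range(8): o.append(c+d*s+r*(nn*np.cos(a*np.pi/4)+np.array([0,0,1])*np.sin(a*np.pi/4)))
    return o
m=M("pen_center"); fit(pen,[.445,-.135,.1],P,m,[.01,.01,.1])
m=M("marker_center")
for n in m: print(cv2.minAreaRect(np.argwhere(m[n])[:,::-1].astype(np.int32)))
E
```

```text
photometer top 0.95 2212 [244.9, 180.1]
photometer side 0.89 3155 [271.4, 204.2]
['top'] [ 0.5805  0.0575 -0.0473] err 95.9 of [np.int64(2212)]
['side'] [ 0.5805  0.0606 -0.0569] err 171.8 of [np.int64(3155)]
['top', 'side'] [ 0.58    0.058  -0.0515] err 284.4 of [np.int64(2212), np.int64(3155)]
clear_vial_center top 0.64 68 [148.0, 225.7]
clear_vial_center side 0.55 169 [211.8, 143.3]
['top'] [0.438  0.3386] err 36.9 of [np.int64(68)]
['side'] [0.4386 0.3426] err 22.9 of [np.int64(169)]
['top', 'side'] [0.4385 0.342 ] err 60.3 of [np.int64(68), np.int64(169)]
amber_vial_center top 0.51 2135 [246.1, 178.9]
amber_vial_center side 0.7 198 [214.5, 164.7]
['top'] [0.445 0.23 ] err 2135.0 of [np.int64(2135)]
['side'] [0.4424 0.2298] err 26.7 of [np.int64(198)]
['top', 'side'] [0.4424 0.2298] err 2161.7 of [np.int64(2135), np.int64(198)]
blue_cap_bottle_center top 0.66 153 [179.6, 190.9]
blue_cap_bottle_center side 0.83 255 [249.6, 158.8]
['top'] [0.5478 0.2561] err 20.9 of [np.int64(153)]
['side'] [0.5492 0.2625] err 62.0 of [np.int64(255)]
['top', 'side'] [0.5486 0.2569] err 85.5 of [np.int64(153), np.int64(255)]
pen_center top 0.58 126 [312.3, 230.6]
pen_center side 0.73 220 [210.0, 278.5]
['top'] [ 0.4464 -0.1414  0.148 ] err 34.3 of [np.int64(126)]
['side'] [ 0.4419 -0.1401  0.1532] err 64.4 of [np.int64(220)]
['top', 'side'] [ 0.445  -0.1406  0.152 ] err 115.3 of [np.int64(126), np.int64(220)]
marker_center top 0.57 168 [347.8, 163.9]
marker_center side 0.8 412 [312.6, 313.6]
((347.3977966308594, 164.781005859375), (39.898502349853516, 4.784402847290039), 19.983104705810547)
((311.5207824707031, 312.900146484375), (7.831843852996826, 59.22831726074219), 11.768288612365723)
```

```bash
cat > ov.py <<'E'
from fit import *
def overlay(p,roi,f,hulls,name,pts=[]):
    x0,y0,w,h=roi
    c=cv2.resize(p["pixels"][y0:y0+h,x0:x0+w],None,fx=f,fy=f,interpolation=cv2.INTER_CUBIC)
    g=lambda q:((np.array(proj(p,q))-[x0,y0]+.5)*f-.5)
    for pts_,col in hulls:
        hu=cv2.convexHull(np.array([g(q) for q in pts_],np.float32))
        cv2.polylines(c,[np.round(hu).astype(np.int32)],True,col,1)
    for q in pts: cv2.circle(c,tuple(int(v) for v in np.round(g(q))),2,(0,255,255),-1)
    cv2.imwrite(name,c)
V=[(.0135,0),(.0135,.048),(.011,.048),(.011,.06)]
E
python3 - <<'E'
from ov import *
P={n:read_camera(n) for n in("top","side")}
th=-.05;c,s=np.cos(th),np.sin(th)
def ph(x,y,z): return (.580+c*x-s*y,.058+s*x+c*y,z)
H=[(cyl(.442,.347,[(.0135,0)]),(0,255,0)),(cyl(.442,.347,[(.0135,.048)]),(0,255,0)),(cyl(.442,.347,[(.011,.06)]),(255,0,0)),
 (cyl(.443,.2298,V),(0,255,0)),(cyl(.549,.260,[(.019,0),(.019,.05)]),(0,255,0)),
 (box(.58,.058,th,.14,.132,.072),(0,0,255)),([ph(a,b,.072) for a in(-.07,.07) for b in(-.066,.066)],(0,255,0))]
wm=(.6,.077,.07)
H.append((cyl(wm[0],wm[1],[(.0215,.07)]),(0,255,0)))
overlay(P["top"],(130,140,145,100),5,H,"pics/ovT.png",[wm]); overlay(P["side"],(190,120,130,115),5,H,"pics/ovS.png",[wm])
# pen by hand
for uv in((309.4,202.5),(315.6,251)): print(atz(P["top"],uv,.0044))
for uv in((248.2,271.2),(183.0,282.6)): print(atz(P["side"],uv,.0044))
E
```

```text
[ 0.51711148 -0.13247889  0.0044    ]
[ 0.37212555 -0.1518904   0.0044    ]
[ 0.51304282 -0.13009229  0.0044    ]
[ 0.37232518 -0.14975456  0.0044    ]
```

View pics/ovT.png

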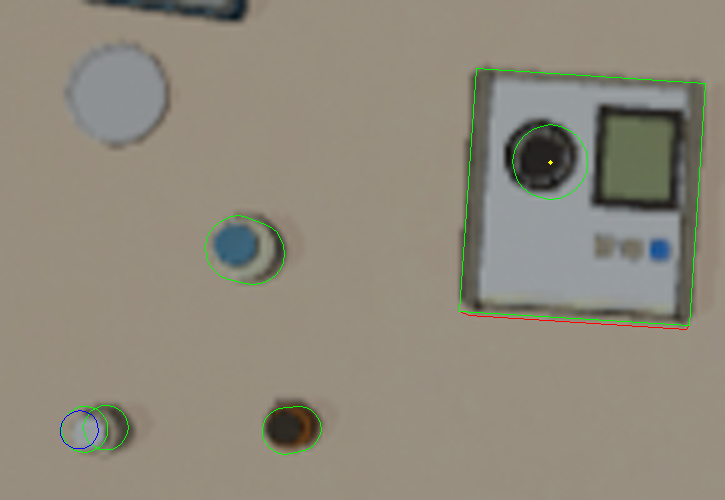

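View pics/ovS.png

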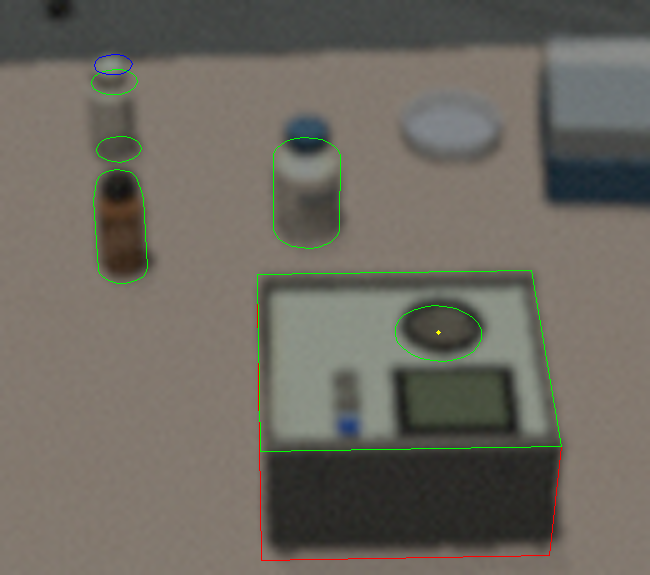

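```bash
python3 - <<'E'
from ov import *
try: print("go",grasp_offset)
except Exception as e: print(e)
W={"top":[],"side":[]};B=[]
for k in range(4):
    for n in W:
        p=read_camera(n); g=p["pixels"].astype(float).mean(2)
        # well collar: dark blob within deck
        u,v=(238,171) if n=="top" else (278,185)
        hw,hh=(10,10) if n=="top" else (11,7)
        c=cv2.resize(g[v-hh:v+hh+1,u-hw:u+hw+1],None,fx=8,fy=8,interpolation=cv2.INTER_CUBIC)
        th=(np.percentile(c,90)+np.percentile(c,10))/2
        m=(c<th).astype(np.uint8)
        nl,l,st,ce=cv2.connectedComponentsWithStats(m)
        cen=l[(l.shape[0])//2+ (20 if n=="top" else 20), l.shape[1]//2] 
        i=1+np.argmax(st[1:,4]); cs,_=cv2.findContours((l==i).astype(np.uint8),cv2.RETR_EXTERNAL,cv2.CHAIN_APPROX_NONE)
        (ex,ey),ax,an=cv2.fitEllipse(max(cs,key=len))
        uv=((ex+.5)/8-.5+u-hw,(ey+.5)/8-.5+v-hh)
        W[n].append(uv)
        if k==0: print(n,uv,np.array(ax)/8,st[i])
for n in W: print(n,np.mean(W[n],0),atz(p if n=="side" else read_camera("top"),np.mean(W[n],0),.07))
E
```

```text
go 0.0187
top (237.61621761322021, 170.70532894134521) [14.28176403 14.52651596] [   23    23   117   116 10573]
side (277.99678325653076, 184.7460322380066) [11.4458704  16.79743004] [  24   11  136   94 9817]
top [237.61720181 170.70530581] [0.60342004 0.08264981 0.07      ]
side [277.99309969 184.74714041] [0.60259359 0.08203285 0.07      ]
```

jog_arm(targets="20 -34 -5 0 0 0 1; 20 -34 -5 0 0 0 1; 20 -34 -5 0 0 0 1; 20 -34 -5 0 0 0 1; 20 -34 -5 0 0 0 1; 20 -34 -5 0 0 0 1; 20 -34 -5 0 0 0 1; 10 -15 -5 0 0 0 1; 0 0 0 0 0 0 1", force=40)

```text
time: 4.3
eef_pos: [0.427, 0.3548, 0.1915]
tcp_rot: [0.204, 0.979, 0.003, 0.001]
contact_force: [-0.8, -0.2, -0.1]
opening: 1.0
```

jog_arm(targets="13 -12 -30 0 0 0 1; 0 0 -30 0 0 0 1; 0 0 -20 0 0 0 1; 0 0 0 0 0 0 1")

```text
time: 4.63
eef_pos: [0.4429, 0.3437, 0.1136]
tcp_rot: [0.206, 0.979, 0.007, 0.005]
contact_force: [-0.9, -0.9, -1.2]
opening: 0.995
```

```bash
python3 - <<'E'
from ov import *
p=read_camera("side"); s=get_state(); t=s["eef_pos"]; Rm=R.from_quat(s["tcp_rot"]).as_matrix(); print(t)
H=[(cyl(.44,.343,V),(0,255,0))]
overlay(p,(160,60,120,110),6,H,"pics/s1.png",[t,t+Rm[:,1]*.0425-Rm[:,2]*.013,t-Rm[:,1]*.0425-Rm[:,2]*.013])
p=read_camera("top")
overlay(p,(110,180,110,90),6,H,"pics/t1.png",[t,t+Rm[:,1]*.0425-Rm[:,2]*.013,t-Rm[:,1]*.0425-Rm[:,2]*.013])
E
```

```text
[0.44366754 0.34445761 0.1154856 ]
```

View pics/s1.png

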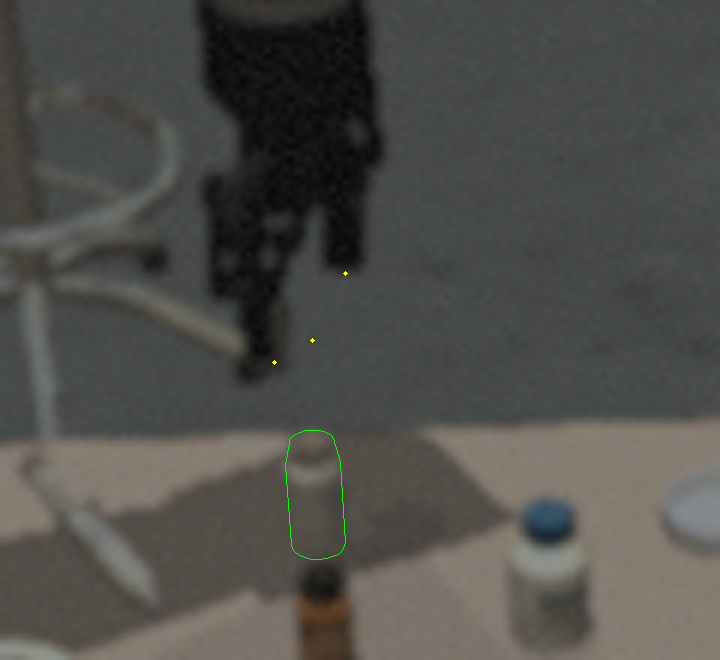

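View pics/t1.png

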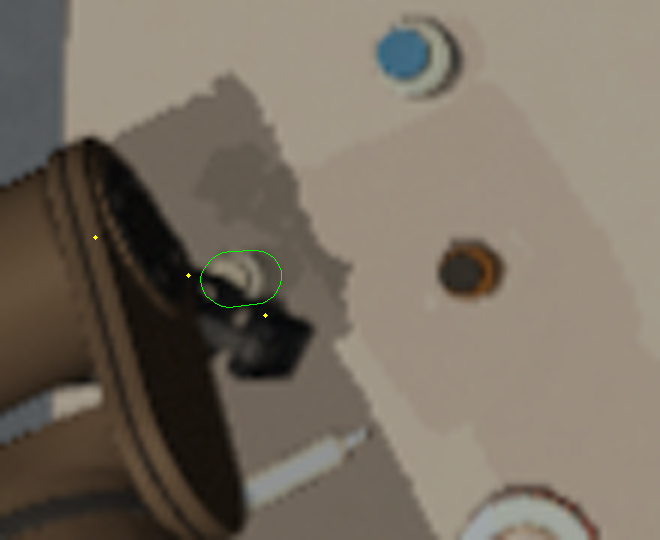

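```bash
cat > d.py <<'E'
import sys
from h import *
def delta(x,y,z,yaw):  # yaw = world angle of tool y axis (deg)
    s=get_state(); a=np.deg2rad(yaw); yy=np.array([np.cos(a),np.sin(a),0]); zz=np.array([0,0,-1.]); xx=np.cross(yy,zz)
    Rt=R.from_matrix(np.c_[xx,yy,zz]); Rc=R.from_quat(s["tcp_rot"])
    m=Rc.as_matrix(); print("t",round(s["time"],2),"pos",np.round(s["eef_pos"],4),"jaw yaw",round(float(np.degrees(np.arctan2(m[1,1],m[0,1]))),2),"tilt z",np.round(m[:2,2],4),"F",np.round(s["contact_force"],2),"open",round(float(s["opening"]),4))
    print("shift mm",np.round((np.array([x,y,z])-s["eef_pos"])*1e3,1),"turn",np.round(np.degrees((Rt*Rc.inv()).as_rotvec()),2))
if __name__=="__main__": delta(*map(float,sys.argv[1:5]))
E
python3 d.py .440 .343 .028 66
```

```text
t 4.73 pos [0.4448 0.3452 0.1175] jaw yaw 66.27 tilt z [0.0176 0.0138] F [-0.65  0.37  1.24] open 1.0013
shift mm [ -4.8  -2.2 -89.5] turn [-0.79  1.01 -0.27]
```

jog_arm(targets="-4 -2 -20 -0.8 1 0 1; 0 0 -20 0 0 0 1; 0 0 -20 0 0 0 1; 0 0 -15 0 0 0 1; 0 0 0 0 0 0 1; 0 0 0 0 0 0 1")

```text
time: 5.23
eef_pos: [0.4477, 0.3524, 0.0553]
tcp_rot: [0.203, 0.979, 0.008, 0.009]
contact_force: [-0.1, 0.9, -0.6]
opening: 1.002
```

```bash
python3 d.py .440 .343 .028 66
```

```text
t 5.23 pos [0.4477 0.3524 0.0553] jaw yaw 66.61 tilt z [0.0217 0.0123] F [-0.09  0.86 -0.57] open 1.002
shift mm [ -7.7  -9.4 -27.3] turn [-0.7   1.25 -0.6 ]
```

jog_arm(targets="-6 -7 0 -0.7 1.2 -0.6 1; 0 0 0 0 0 0 1; 0 0 0 0 0 0 1")

```text
time: 5.48
eef_pos: [0.4436, 0.3473, 0.0609]
tcp_rot: [0.208, 0.978, 0.002, 0.003]
contact_force: [0.6, 0.0, 0.2]
opening: 1.0
```

```bash
python3 d.py .440 .343 .028 66
```

```text
t 5.48 pos [0.4436 0.3473 0.0609] jaw yaw 66.03 tilt z [0.006  0.0027] F [0.56 0.02 0.23] open 0.9998
shift mm [ -3.6  -4.3 -32.9] turn [-0.15  0.35 -0.03]
```

jog_arm(targets="-4 -4 -15 -0.1 0.4 0 1; -1 -1 -13 0 0 0 1; 0 0 -4 0 0 0 1; 0 0 0 0 0 0 1; 0 0 0 0 0 0 1")

```text
time: 5.9
eef_pos: [0.4398, 0.3424, 0.0297]
tcp_rot: [0.208, 0.978, 0.002, 0.001]
contact_force: [-0.3, 0.0, -0.4]
opening: 1.001
```

```bash
python3 d.py .440 .343 .028 66
```

```text
t 5.9 pos [0.4398 0.3424 0.0297] jaw yaw 66.01 tilt z [0.0036 0.0036] F [-0.34  0.04 -0.41] open 1.0013
shift mm [ 0.2  0.6 -1.7] turn [-0.21  0.21 -0.01]
```

jog_arm(targets="0 0 -2 0 0 0 -1; 0 0 0 0 0 0 -1; 0 0 0 0 0 0 -1; 0 0 0 0 0 0 -1; 0 0 0 0 0 0 -1; 0 0 0 0 0 0 -1; 0 0 0 0 0 0 -1; 0 0 0 0 0 0 -1", force=35)

```text
time: 6.57
eef_pos: [0.441, 0.343, 0.0291]
tcp_rot: [0.208, 0.978, 0.003, 0.002]
contact_force: [-0.3, 0.6, 0.1]
opening: 0.292
```

```bash
python3 d.py .440 .343 .028 66; python3 - <<'E'
from ov import *
s=get_state(); t=s["eef_pos"]
for n,roi in(("side",(160,80,120,100)),("top",(110,180,110,90))):
    overlay(read_camera(n),roi,6,[(cyl(.44,.343,V),(0,255,0))],f"pics/g1{n}.png",[t])
E
```

```text
t 6.57 pos [0.441  0.343  0.0291] jaw yaw 66.01 tilt z [0.006  0.0049] F [-0.27  0.62  0.06] open 0.2918
shift mm [-1.   0.  -1.1] turn [-0.28  0.34 -0.01]
```

View pics/g1side.png

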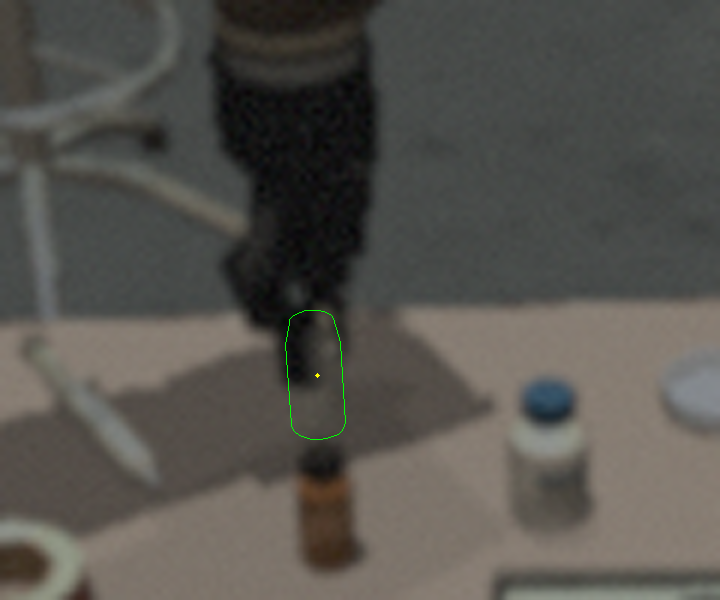

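jog_arm(targets="0 0 0 0 0 0 -1; 0 0 5 0 0 0 -1; 0 0 20 0 0 0 -1; 0 0 30 0 0 0 -1; 0 0 30 0 0 0 -1; 0 0 20 0 0 0 -1; 0 0 0 0 0 0 -1")

```text
time: 7.25
eef_pos: [0.4376, 0.3412, 0.1363]
tcp_rot: [0.208, 0.978, 0.0, -0.001]
contact_force: [0.8, 1.2, 0.6]
opening: 0.294
```

```bash
python3 d.py .603 .0823 .14 66; python3 - <<'E'
from ov import *
s=get_state(); t=s["eef_pos"]
for n,roi in(("side",(160,60,120,100)),):
    overlay(read_camera(n),roi,6,[],f"pics/l1{n}.png",[t])
E
```

```text
t 7.25 pos [0.4376 0.3412 0.1363] jaw yaw 66.0 tilt z [-0.0014  0.0011] F [0.78 1.17 0.65] open 0.294
shift mm [ 165.4 -258.9    3.7] turn [-0.06 -0.08 -0.  ]
```

View pics/l1side.png

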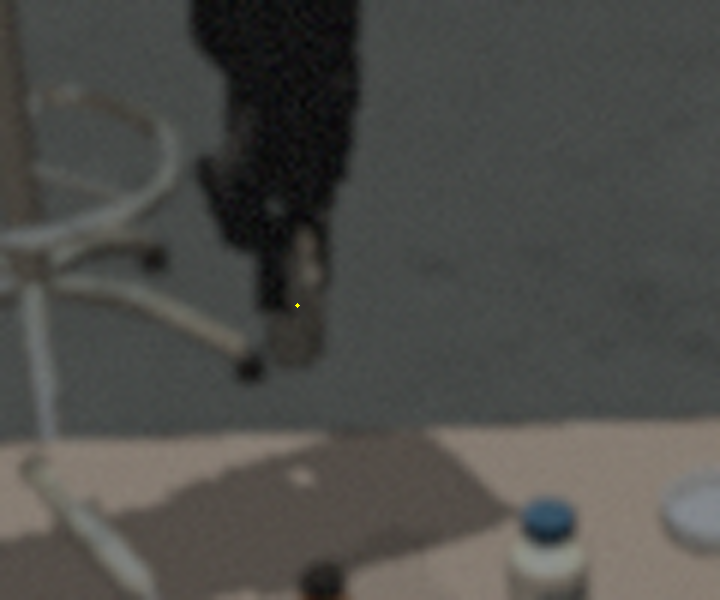

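The vial is lifted and held upright, with its foot at about (295,360) in the crop. Next I'll carry it over the well.

jog_arm(targets="12 -19 1 0 0 0 -1; 20 -31 1 0 0 0 -1; 20 -31 1 0 0 0 -1; 20 -31 1 0 0 0 -1; 20 -31 1 0 0 0 -1; 20 -31 1 0 0 0 -1; 20 -31 1 0 0 0 -1; 15 -24 0 0 0 0 -1; 8 -12 0 0 0 0 -1; 0 0 0 0 0 0 -1")

```text
time: 8.13
eef_pos: [0.5873, 0.0881, 0.1256]
tcp_rot: [0.205, 0.979, -0.003, -0.012]
contact_force: [0.3, -0.1, -0.8]
opening: 0.294
```

```bash
python3 d.py .603 .0823 .115 66
```

```text
t 8.13 pos [0.5873 0.0881 0.1256] jaw yaw 66.33 tilt z [-0.0248 -0.0015] F [ 0.28 -0.13 -0.85] open 0.2944
shift mm [ 15.7  -5.8 -10.6] turn [ 0.08 -1.42 -0.32]
```

jog_arm(targets="12 -4 -3 0 -1 -0.3 -1; 0 0 0 0 0 0 -1; 0 0 0 0 0 0 -1; 0 0 0 0 0 0 -1")

```text
time: 8.47
eef_pos: [0.5968, 0.0868, 0.1181]
tcp_rot: [0.207, 0.978, -0.001, -0.007]
contact_force: [-0.3, 0.1, -0.3]
opening: 0.296
```

```bash
python3 d.py .603 .0823 .115 66
```

```text
t 8.47 pos [0.5968 0.0868 0.1181] jaw yaw 66.07 tilt z [-0.0134  0.0004] F [-0.27  0.09 -0.27] open 0.2957
shift mm [ 6.2 -4.5 -3.1] turn [-0.03 -0.77 -0.07]
```

jog_arm(targets="6 -4 0 0 -0.8 0 -1; 0 0 0 0 0 0 -1; 0 0 0 0 0 0 -1; 0 0 0 0 0 0 -1")

```text
time: 8.8
eef_pos: [0.6018, 0.0862, 0.1182]
tcp_rot: [0.205, 0.979, 0.001, 0.001]
contact_force: [-0.2, -0.4, -0.3]
opening: 0.296
```

```bash
python3 d.py .603 .0823 .115 66;python3 - <<'E'
from ov import *
s=get_state(); t=s["eef_pos"]; w=(.603,.0823)
for n,roi in(("side",(220,120,110,95)),("top",(195,125,100,85))):
    p=read_camera(n)
    overlay(p,roi,7,[(cyl(t[0],t[1],[(.0135,t[2]-.029)]),(0,255,0)),(cyl(t[0],t[1],[(.0135,t[2]-.029),(.0135,t[2]+.019)]),(0,255,0)),(cyl(*w,[(.0215,.07)]),(0,0,255))],f"pics/w1{n}.png",[t])
E
```

```text
t 8.8 pos [0.6018 0.0862 0.1182] jaw yaw 66.37 tilt z [0.0014 0.001 ] F [-0.18 -0.35 -0.32] open 0.2965
shift mm [ 1.2 -3.9 -3.2] turn [-0.05  0.08 -0.37]
```

View pics/w1side.png

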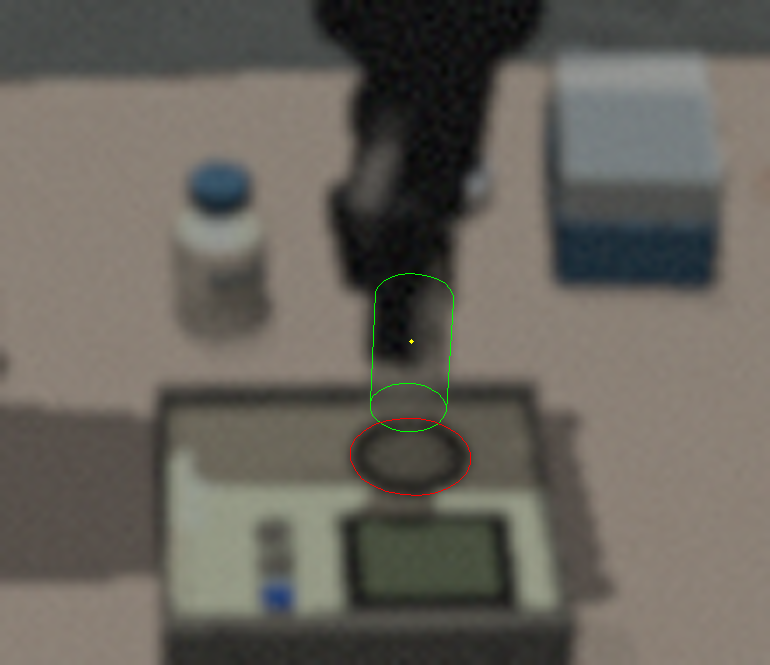

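View pics/w1top.png

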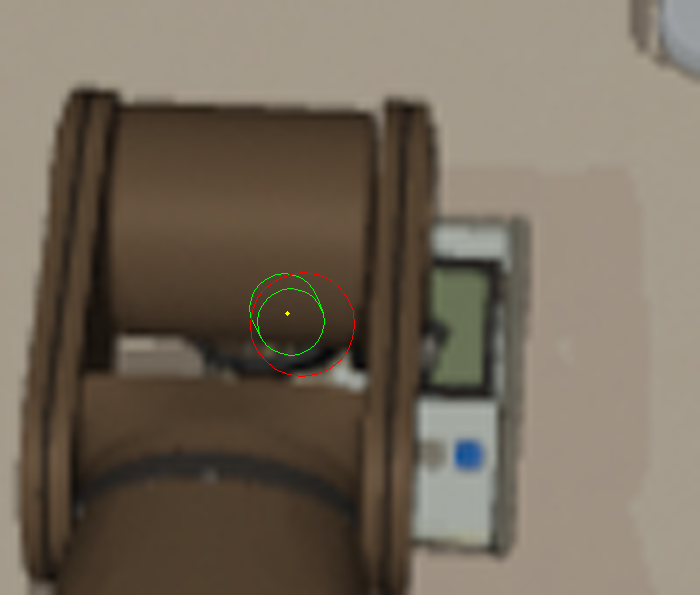

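```bash
python3 - <<'E'
from ov import *
ims=[read_camera("side")["pixels"].astype(float) for _ in range(4)]
p=read_camera("side"); s=get_state(); t=s["eef_pos"]; print(t, s["tcp_rot"])
a=np.mean(ims,0); x0,y0,w,h=258,150,42,50
c=a[y0:y0+h,x0:x0+w]; c=np.clip((c-30)*2.2,0,255).astype(np.uint8)
f=14; c=cv2.resize(c,None,fx=f,fy=f,interpolation=cv2.INTER_CUBIC)[:600]
for u in range(x0,x0+w,5): cv2.line(c,(int((u-x0+.5)*f),0),(int((u-x0+.5)*f),8),(0,255,255),1); cv2.putText(c,str(u),(int((u-x0+.2)*f),20),0,.35,(0,255,255))
for v in range(y0,y0+42,5): cv2.line(c,(0,int((v-y0+.5)*f)),(8,int((v-y0+.5)*f)),(0,255,255),1); cv2.putText(c,str(v),(10,int((v-y0+.7)*f)),0,.35,(0,255,255))
cv2.imwrite("pics/w2.png",c)
for z in(t[2]-.029,t[2]-.01): print(z,proj(p,(t[0],t[1],z)),proj(p,(t[0]+.0135,t[1],z)),proj(p,(t[0]-.0135,t[1],z)))
r=silhouettes("clear_vial_center",p)
for q in r[:2]:
    m=np.array(q["mask"]); ys,xs=np.where(m); print(q["p"],m.sum(),[(y,xs[ys==y].min(),xs[ys==y].max()) for y in np.unique(ys)])
g=a.mean(2)
for y in range(172,182): print(y,np.round(g[y,266:292]).astype(int))
E
```

```text
[0.60190656 0.08566663 0.11797309] [2.05135013e-01 9.78733433e-01 5.60788490e-04 4.24192998e-04]
0.0889730866745205 [277.86952102 177.86715533] [283.31423158 177.61847972] [272.41357982 178.11634386]
0.1079730866745205 [278.21038891 171.75292865] [283.71918026 171.50767739] [272.6901     171.99869179]
0.67 3077 [(np.int64(174), np.int64(244), np.int64(248)), (np.int64(175), np.int64(242), np.int64(295)), (np.int64(176), np.int64(242), np.int64(296)), (np.int64(177), np.int64(242), np.int64(296)), (np.int64(178), np.int64(242), np.int64(295)), (np.int64(179), np.int64(242), np.int64(295)), (np.int64(180), np.int64(242), np.int64(296)), (np.int64(181), np.int64(242), np.int64(296)), (np.int64(182), np.int64(242), np.int64(296)), (np.int64(183), np.int64(242), np.int64(296)), (np.int64(184), np.int64(242), np.int64(296)), (np.int64(185), np.int64(242), np.int64(297)), (np.int64(186), np.int64(242), np.int64(297)), (np.int64(187), np.int64(242), np.int64(297)), (np.int64(188), np.int64(242), np.int64(297)), (np.int64(189), np.int64(242), np.int64(297)), (np.int64(190), np.int64(242), np.
[... 2172 characters left out ...]
 84  84  82  79  81
  87  91  91  93  92  92  92  93]
175 [71 71 71 72 72 73 73 73 75 77 81 78 77 76 74 71 67 64 64 64 64 64 63 63
 62 63]
176 [55 53 53 54 55 57 62 66 72 74 73 74 73 72 69 67 63 59 56 55 52 52 52 52
 51 53]
177 [63 63 62 62 64 66 69 73 75 78 79 79 78 76 74 73 71 70 68 65 63 65 65 64
 63 66]
178 [83 84 84 84 85 86 84 82 81 81 82 82 80 81 79 77 80 82 82 82 80 80 80 80
 79 81]
179 [98 97 98 98 97 97 92 83 76 75 74 74 74 73 71 73 75 82 86 88 89 88 88 88
 87 88]
180 [101 100 101 102  98  92  80  65  57  53  56  58  58  57  52  53  57  68
  78  86  88  89  89  89  88  89]
181 [101 101 101  99  92  76  57  43  43  45  51  56  58  57  53  47  41  47
  60  75  83  88  89  89  88  88]
```

View pics/w2.png

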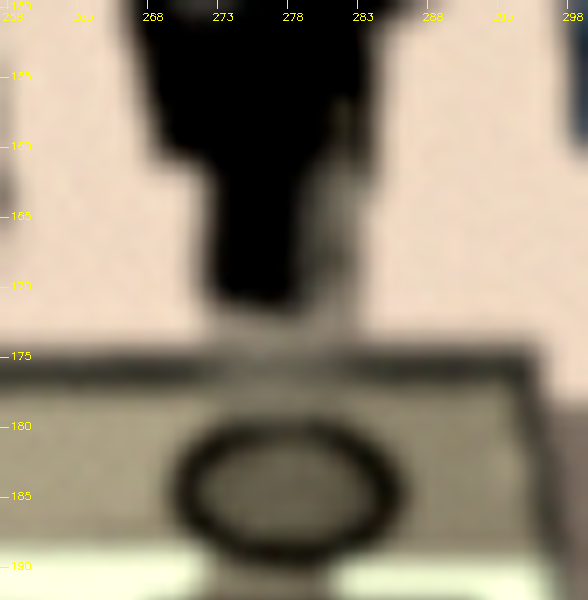

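jog_arm(targets="2 -4 -5 0 0 -0.3 -1; 0 0 0 0 0 0 -1; 0 0 0 0 0 0 -1")

```text
time: 9.45
eef_pos: [0.6042, 0.0811, 0.1126]
tcp_rot: [0.208, 0.978, 0.001, 0.001]
contact_force: [-0.2, 0.3, 0.5]
opening: 0.296
```

```bash
python3 d.py .6037 .0818 .107 66
```

```text
t 9.45 pos [0.6042 0.0811 0.1126] jaw yaw 65.98 tilt z [0.0014 0.0008] F [-0.17  0.29  0.53] open 0.2958
shift mm [-0.5  0.7 -5.6] turn [-0.05  0.08  0.02]
```

jog_arm(targets="-0.5 0.7 -5 0 0 0 -1; 0 0 -3 0 0 0 -1; 0 0 0 0 0 0 -1; 0 0 0 0 0 0 -1")

```text
time: 9.78
eef_pos: [0.6034, 0.0815, 0.103]
tcp_rot: [0.208, 0.978, 0.0, -0.0]
contact_force: [-0.4, 0.7, 0.1]
opening: 0.293
```

```bash
python3 d.py .6037 .0818 .098 66;  python3 - <<'E'
from ov import *
a=np.mean([read_camera("side")["pixels"].astype(float) for _ in range(4)],0); p=read_camera("side")
x0,y0,w,h=258,150,42,42
c=a[y0:y0+h,x0:x0+w]; c=np.clip((c-30)*2.2,0,255).astype(np.uint8)
f=14; c=cv2.resize(c,None,fx=f,fy=f,interpolation=cv2.INTER_CUBIC)
t=get_state()["eef_pos"];t=t+[-.0011,.0005,0]
for C,col in((cyl(t[0],t[1],[(.0135,t[2]-.029)]),(0,255,0)),(cyl(.6027,.082,[(.0215,.07)]),(0,0,255))):
    hu=np.array([((proj(p,q)-[x0,y0]+.5)*f) for q in C]); cv2.polylines(c,[np.round(hu).astype(np.int32)],True,col,1)
cv2.imwrite("pics/w3.png",c)
E
```

```text
t 9.78 pos [0.6034 0.0815 0.103 ] jaw yaw 65.95 tilt z [0.0001 0.001 ] F [-0.42  0.69  0.1 ] open 0.2931
shift mm [ 0.3  0.3 -5. ] turn [-0.06  0.01  0.05]
```

View pics/w3.png

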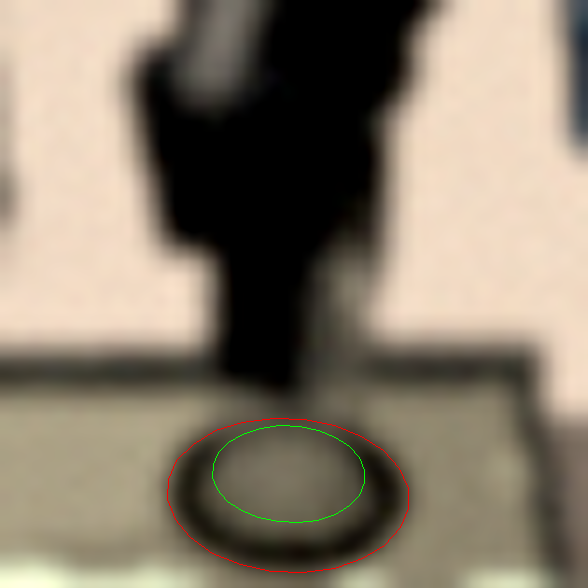

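jog_arm(targets="0.3 0.3 -3 0 0 0 -1; 0 0 -3 0 0 0 -1; 0 0 -1 0 0 0 -1; 0 0 0 0 0 0 -1")

```text
time: 10.37
eef_pos: [0.6044, 0.0819, 0.0965]
tcp_rot: [0.208, 0.978, 0.001, 0.001]
contact_force: [-0.3, 0.1, -1.0]
opening: 0.297
```

```bash
python3 d.py .6037 .0818 .092 66
```

```text
t 10.37 pos [0.6044 0.0819 0.0965] jaw yaw 65.96 tilt z [0.0025 0.0008] F [-0.25  0.05 -0.98] open 0.2973
shift mm [-0.7 -0.1 -4.5] turn [-0.05  0.14  0.04]
```

Foot is about at z=0.0675, below the collar top (0.070), with no push back yet. I'll carry on down.

jog_arm(targets="-0.7 0 -3 0 0 0 -1; 0 0 -3 0 0 0 -1; 0 0 0 0 0 0 -1; 0 0 0 0 0 0 -1")

```text
time: 10.7
eef_pos: [0.6036, 0.082, 0.0896]
tcp_rot: [0.208, 0.978, 0.001, 0.001]
contact_force: [0.0, -0.1, -0.2]
opening: 0.294
```

```bash
python3 d.py .6037 .0818 .075 66
```

```text
t 10.7 pos [0.6036 0.082  0.0896] jaw yaw 65.95 tilt z [0.0023 0.001 ] F [ 0.   -0.12 -0.22] open 0.2943
shift mm [  0.1  -0.2 -14.6] turn [-0.06  0.13  0.05]
```

jog_arm(targets="0 0 -4 0 0 0 -1; 0 0 -4 0 0 0 -1; 0 0 -2 0 0 0 -1; 0 0 0 0 0 0 -1; 0 0 0 0 0 0 -1")

```text
time: 11.12
eef_pos: [0.6034, 0.082, 0.0783]
tcp_rot: [0.208, 0.978, 0.001, 0.001]
contact_force: [1.3, -0.9, 0.1]
opening: 0.291
```

```bash
python3 d.py .6037 .0818 .073 66
```

```text
t 11.12 pos [0.6034 0.082  0.0783] jaw yaw 65.95 tilt z [0.0018 0.001 ] F [ 1.28 -0.93  0.06] open 0.2909
shift mm [ 0.3 -0.2 -5.3] turn [-0.06  0.1   0.05]
```

jog_arm(targets="0 0 -2 0 0 0 -1; 0 0 -2 0 0 0 -1; 0 0 -1 0 0 0 -1; 0 0 0 0 0 0 -1")

```text
time: 11.45
eef_pos: [0.6036, 0.0819, 0.0729]
tcp_rot: [0.208, 0.978, 0.001, 0.001]
contact_force: [-0.4, 0.9, -0.0]
opening: 0.295
```

```bash
python3 d.py .6037 .0818 .073 66
```

```text
t 11.45 pos [0.6036 0.0819 0.0729] jaw yaw 65.96 tilt z [0.0021 0.0009] F [-0.36  0.85 -0.03] open 0.2948
shift mm [ 0.1 -0.1  0.1] turn [-0.05  0.12  0.04]
```

jog_arm(targets="0 0 0 0 0 0 0.2; 0 0 0 0 0 0 0.2; 0 0 0 0 0 0 0.2; 0 0 0 0 0 0 0.2; 0 0 0 0 0 0 0.2")

```text
time: 11.87
eef_pos: [0.6039, 0.0819, 0.0734]
tcp_rot: [0.208, 0.978, 0.001, 0.001]
contact_force: [0.0, 0.1, -0.4]
opening: 0.598
```

```bash
python3 d.py .6037 .0818 .073 66;  python3 - <<'E'
from ov import *
a=np.mean([read_camera("side")["pixels"].astype(float) for _ in range(3)],0); p=read_camera("side")
x0,y0,w,h=250,145,50,50
c=a[y0:y0+h,x0:x0+w]; c=np.clip((c-30)*1.8,0,255).astype(np.uint8)
f=12; c=cv2.resize(c,None,fx=f,fy=f,interpolation=cv2.INTER_CUBIC)
C=cyl(.6027,.0823,[(.011,.104),(.0135,.092)])
hu=cv2.convexHull(np.array([((proj(p,q)-[x0,y0]+.5)*f) for q in C],np.float32)); cv2.polylines(c,[np.round(hu).astype(np.int32)],True,(0,255,0),1)
cv2.imwrite("pics/w4.png",c)
E
```

```text
t 11.87 pos [0.6039 0.0819 0.0734] jaw yaw 65.96 tilt z [0.003  0.0008] F [ 0.01  0.15 -0.43] open 0.5984
shift mm [-0.2 -0.1 -0.4] turn [-0.05  0.17  0.05]
```

View pics/w4.png

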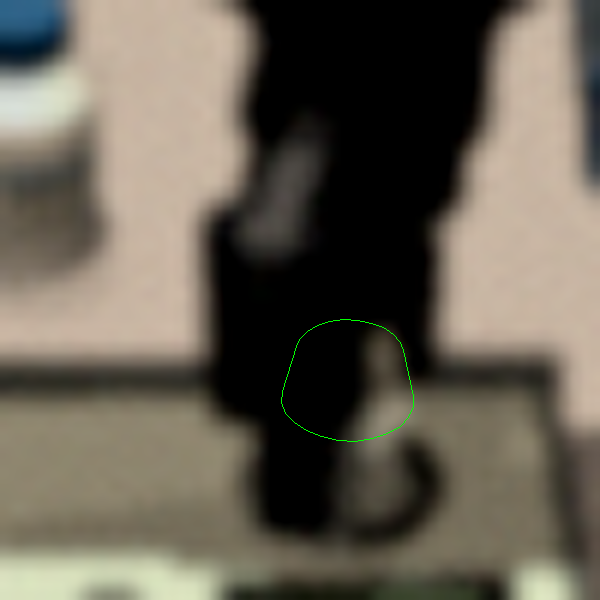

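jog_arm(targets="0 0 4 0 0 0 0.6; 0 0 10 0 0 0 1; 0 0 25 0 0 0 1; 0 0 35 0 0 0 1; 0 0 30 0 0 0 1; -16 -30 0 0 0 5 1; -20 -35 0 0 0 6 1; -20 -35 0 0 0 6 1; -20 -35 0 0 0 6 1; -20 -30 0 0 0 6 1")

```text
time: 12.9
eef_pos: [0.5079, -0.0823, 0.1915]
tcp_rot: [-0.059, 0.998, -0.001, 0.007]
contact_force: [-0.7, -1.4, 1.1]
opening: 0.997
```

```bash
python3 d.py .443 -.141 .10 97.8;  python3 - <<'E'
from ov import *
P={n:read_camera(n) for n in("side","top")}
H=[(cyl(.6027,.0823,[(.011,.104)]),(0,255,0)),(cyl(.6027,.0823,[(.011,.104),(.0135,.092)]),(0,255,0)),(cyl(.603,.0823,[(.0215,.07)]),(0,0,255))]
overlay(P["side"],(235,130,90,90),6,H,"pics/v1.png"); overlay(P["top"],(200,130,90,90),6,H,"pics/v2.png")
cv2.imwrite("pics/v3.png",P["top"]["pixels"])
E
```

```text
t 12.9 pos [ 0.5079 -0.0823  0.1915] jaw yaw 96.74 tilt z [ 0.0138 -0.001 ] F [-0.72 -1.36  1.09] open 0.9965
shift mm [-64.9 -58.7 -91.5] turn [0.05 0.79 1.06]
```

View pics/v1.png

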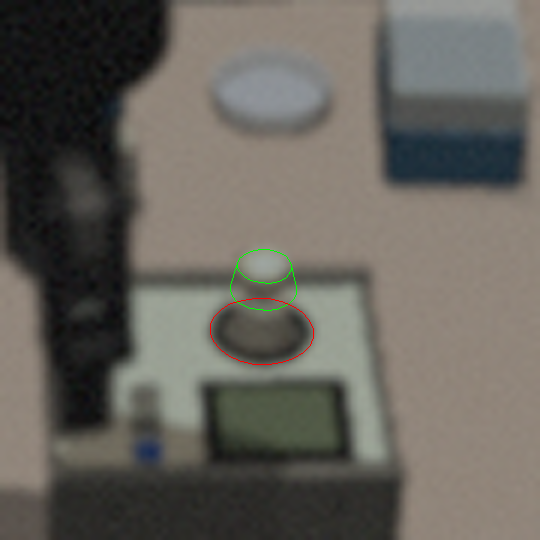

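View pics/v2.png

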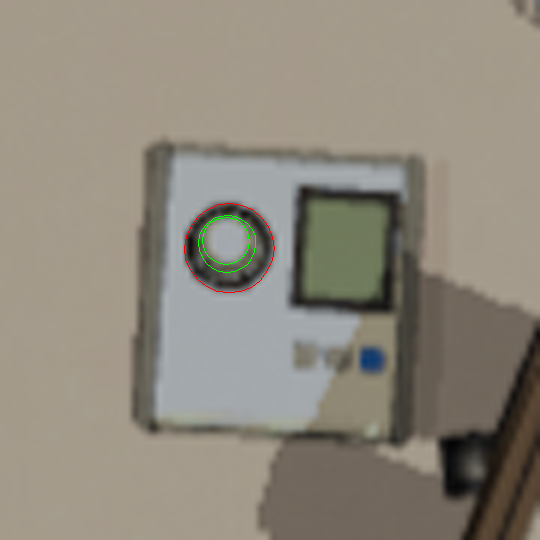

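View pics/v3.png

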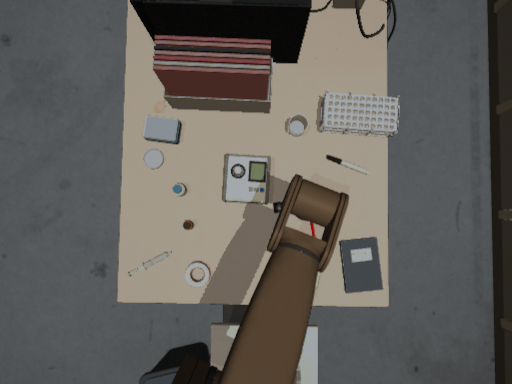

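```bash
python3 - <<'E'
from ov import *
L=[read_camera("top") for _ in range(3)]
obs=[]
for p in L:
    r=mark_of("aperture",p); obs+=[tuple(np.round(q["uv"],1))+(round(q["p"],2),) for q in r[:2]]
print(obs)
d=np.load("cams.npz")
for nm,a,(x0,y0,w,h) in (("n",np.mean([p["pixels"].astype(float) for p in L],0),(218,190,60,20)),("o",d["top_pixels"].astype(float),(218,190,60,20)),("s",d["side_pixels"].astype(float),(235,200,40,35))):
    c=a[y0:y0+h,x0:x0+w]; c=np.clip((c-30)*1.3,0,255).astype(np.uint8)
    f=13; c=cv2.resize(c,None,fx=f,fy=f,interpolation=cv2.INTER_CUBIC)
    for u in range(x0,x0+w,5): cv2.putText(c,str(u),(int((u-x0+.2)*f),12),0,.35,(0,0,255))
    for v in range(y0,y0+h,5): cv2.putText(c,str(v),(2,int((v-y0+.8)*f)),0,.35,(0,0,255))
    cv2.imwrite(f"pics/ap_{nm}.png",c)
E
```

```text
[(np.float64(253.4), np.float64(202.3), 0.66), (np.float64(251.2), np.float64(199.7), 0.56), (np.float64(255.8), np.float64(200.4), 0.68), (np.float64(240.7), np.float64(172.0), 0.41)]
```

View pics/ap_o.png

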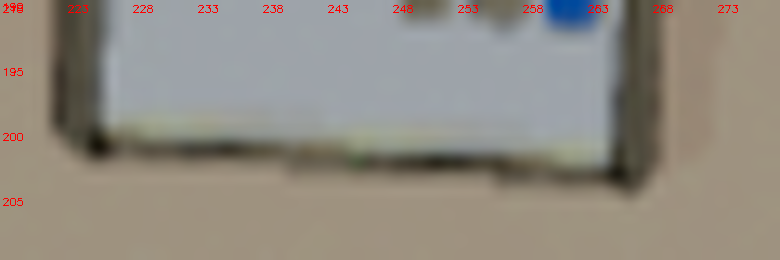

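View pics/ap_s.png

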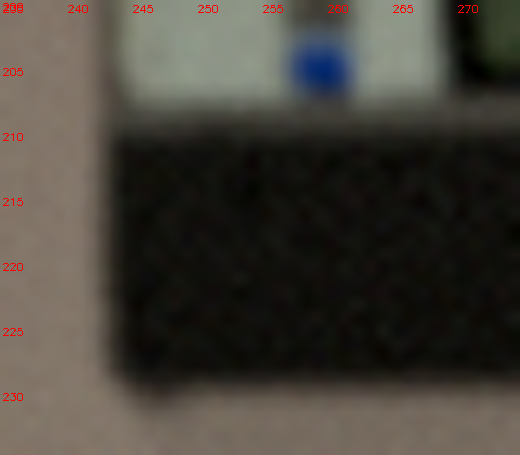

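```bash
python3 - <<'E'
from ov import *
d=np.load("cams.npz"); P=dict(mtx=d["top_mtx"],world_from_camera=d["top_world_from_camera"]); g=d["top_pixels"].astype(float).mean(2)
def edge(rows,lo,hi,sign):
    out=[]
    for v in rows:
        r=np.gradient(g[v,lo:hi])*sign; k=np.argmax(r); w=np.clip(r[max(0,k-2):k+3],0,None); out.append((lo+(np.arange(max(0,k-2),max(0,k-2)+len(w))*w).sum()/w.sum(),v))
    return np.array(out)
def line(o,z):
    w=np.array([atz(P,q,z)[:2] for q in o]); 
    for _ in range(3):
        c=np.polyfit(w[:,0],w[:,1],1); e=np.abs(w[:,1]-np.polyval(c,w[:,0])); w=w[e<max(.0015,2*np.median(e))]
    return c,len(w),e.std()
for nm,a in (("Lin",(range(160,197),222,232,1)),("Rin",(range(180,197),260,270,-1)),("Lout",(range(160,197),217,227,-1)),("Rout",(range(160,200),265,274,1))):
    o=edge(*a); c,n,e=line(o,.072); print(nm,"yaw",round(c[0],4),"y at x=.58",round(np.polyval(c,.58),4),n,round(e,4))
# front/back edges
def vedge(cols,lo,hi,sign):
    out=[]
    for u in cols:
        r=np.gradient(g[lo:hi,u])*sign;k=np.argmax(r); w=np.clip(r[max(0,k-2):k+3],0,None); out.append((u,lo+(np.arange(max(0,k-2),max(0,k-2)+len(w))*w).sum()/w.sum()))
    return np.array(out)
for nm,a,z in (("back",(range(229,262),150,160,1),.066),("front deck",(range(229,262),195,206,-1),.066)):
    o=vedge(*a); w=np.array([atz(P,q,z)[:2] for q in o]); c=np.polyfit(w[:,1],w[:,0],1); print(nm,"yaw",-c[0],"x at y=.06",np.polyval(c,.06))
acc={}
for k in range(10):
    for n in("top","side"):
        p=read_camera(n)
        for t,z in(("aperture",.036),("well_mouth",.07)):
            r=mark_of(t,p)
            if r and r[0]["p"]>.45: acc.setdefault((t,n),[]).append(atz(p,r[0]["uv"],z)[:2])
for k,v in acc.items(): v=np.array(v); print(k,len(v),np.median(v,0),v.mean(0),v.std(0))
print(get_state()["time"])
E
```

```text
Lin yaw -0.0496 y at x=.58 0.1145 37 0.0002
Rin yaw -0.0401 y at x=.58 0.0014 14 0.0002
Lout yaw -0.0418 y at x=.58 0.1264 37 0.0003
Rout yaw 0.1284 y at x=.58 -0.0011 34 0.0015
back yaw -0.04651015567148032 x at y=.06 0.6452986060751598
front deck yaw -0.04345533424399817 x at y=.06 0.518140921034148
('aperture', 'top') 10 [0.51440298 0.03214357] [0.5148678  0.03305427] [0.00399112 0.003854  ]
('well_mouth', 'top') 9 [0.60434116 0.08027824] [0.60419521 0.08123978] [0.00536722 0.00326751]
('aperture', 'side') 9 [0.51295336 0.0432314 ] [0.51423899 0.0400526 ] [0.0048888  0.00512917]
('well_mouth', 'side') 10 [0.60272024 0.08691271] [0.59705808 0.09709528] [0.01849178 0.03355638]
16.3
```

```bash
python3 - <<'E'
from ov import *
d=np.load("cams.npz")
for n in("top","side"):
    P=dict(mtx=d[n+"_mtx"],world_from_camera=d[n+"_world_from_camera"]); a=d[n+"_pixels"].astype(float)
    red=np.clip(a[:,:,2]-a[:,:,:2].max(2)-20,0,None)
    x0,y0,w,h=(300,195,26,62) if n=="top" else (176,260,80,30)
    m=np.zeros_like(red); m[y0:y0+h,x0:x0+w]=red[y0:y0+h,x0:x0+w]; m[m<15]=0
    ys,xs=np.where(m>0); W=np.array([atz(P,(x,y),.0044)[:2] for x,y in zip(xs,ys)]); wt=m[ys,xs]
    c=np.average(W,axis=0,weights=wt); C=np.cov((W-c).T,aweights=wt); e,v=np.linalg.eigh(C); ax=v[:,1]*np.sign(v[0,1])
    s=(W-c)@ax; print(n,"c",c,"yaw deg",np.degrees(np.arctan2(ax[1],ax[0])),"ext",s.min(),s.max(),"mid",c+ax*(s.min()+s.max())/2)
E
python3 d.py .443 -.141 .05 97.8
```

```text
top c [ 0.4391001 -0.1417683] yaw deg 8.412270363520467 ext -0.06494697255689161 0.07122312840129792 mid [ 0.44220442 -0.14130921]
side c [ 0.43841677 -0.13878575] yaw deg 8.148092312749707 ext -0.06681777654759265 0.0705187078587763 mid [ 0.44024855 -0.13852348]
t 16.3 pos [ 0.5084 -0.0807  0.1897] jaw yaw 96.4 tilt z [0.0111 0.0003] F [ 0.12 -0.4   0.17] open 1.003
shift mm [ -65.4  -60.3 -139.7] turn [-0.03  0.64  1.4 ]
```

jog_arm(targets="-20 -18 -25 0 0.6 1.5 1; -22 -20 -30 0 0 0.3 1; -18 -17 -30 0 0 0 1; -5 -4 -20 0 0 0 1; 0 0 -5 0 0 0 1; 0 0 0 0 0 0 1; 0 0 0 0 0 0 1")

```text
time: 16.88
eef_pos: [0.4438, -0.1416, 0.0804]
tcp_rot: [-0.073, 0.997, -0.001, 0.005]
contact_force: [0.6, -0.3, -0.2]
opening: 0.994
```

```bash
python3 d.py .443 -.140 .03 98.2
```

```text
t 16.88 pos [ 0.4438 -0.1416  0.0804] jaw yaw 98.42 tilt z [ 0.0101 -0.0023] F [ 0.63 -0.28 -0.2 ] open 0.9937
shift mm [ -0.8   1.6 -50.4] turn [ 0.13  0.58 -0.22]
```

jog_arm(targets="-1 1 -20 0 0.6 -0.2 1; 0 0 -18 0 0 0 1; 0 0 -8 0 0 0 1; 0 0 0 0 0 0 1; 0 0 0 0 0 0 1")

```text
time: 17.3
eef_pos: [0.4516, -0.1421, 0.0414]
tcp_rot: [-0.074, 0.997, -0.005, 0.007]
contact_force: [0.2, -0.2, -0.1]
opening: 0.995
```

```bash
python3 d.py .443 -.140 .012 98.2;python3 - <<'E'
from ov import *
s=get_state(); t=s["eef_pos"]
p=read_camera("side"); overlay(p,(160,220,110,80),7,[],"pics/p1.png",[t,(.443,-.14,.0044)])
p=read_camera("top"); overlay(p,(270,180,80,80),7,[],"pics/p2.png",[t,(.443,-.14,.0044)])
E
```

```text
t 17.3 pos [ 0.4516 -0.1421  0.0414] jaw yaw 98.46 tilt z [ 0.0139 -0.01  ] F [ 0.2  -0.18 -0.07] open 0.9953
shift mm [ -8.6   2.1 -29.4] turn [ 0.57  0.79 -0.26]
```

View pics/p1.png

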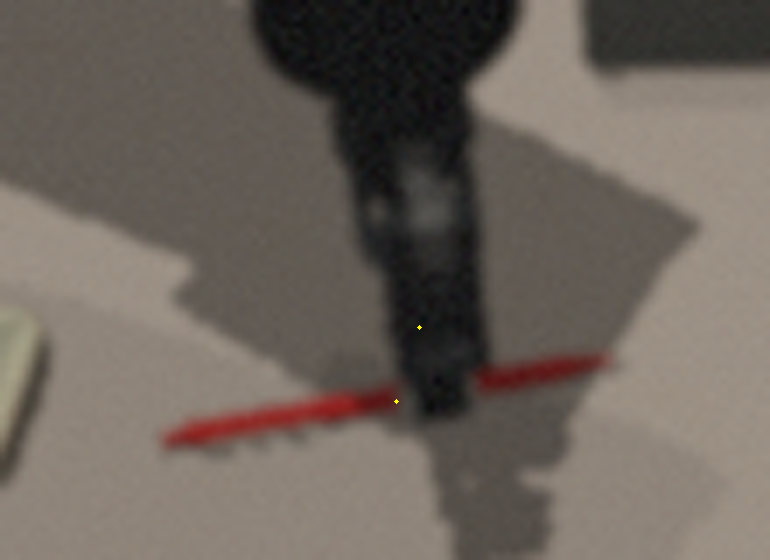

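View pics/p2.png

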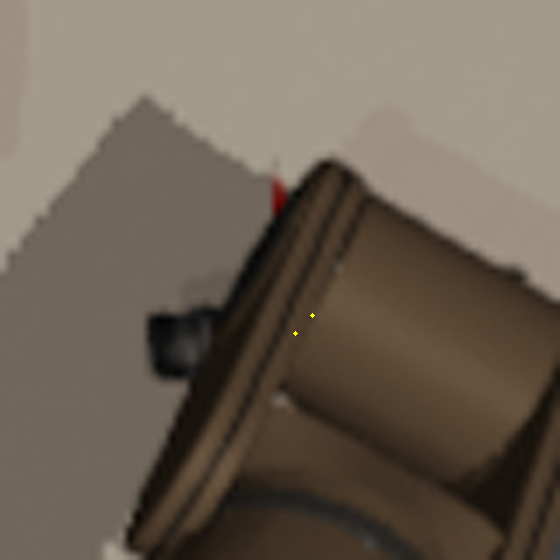

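jog_arm(targets="-8 2 -6 0.5 0.8 -0.2 1; -1 0 -8 0 0 0 1; -1 0 -6 0 0 0 1; 0 0 0 0 0 0 1; 0 0 0 0 0 0 1")

```text
time: 17.82
eef_pos: [0.4423, -0.1408, 0.0226]
tcp_rot: [-0.072, 0.997, -0.002, 0.002]
contact_force: [0.2, 1.0, -0.3]
opening: 0.996
```

```bash
python3 d.py .443 -.140 .004 98.2
```

```text
t 17.82 pos [ 0.4423 -0.1408  0.0226] jaw yaw 98.24 tilt z [ 0.0037 -0.0034] F [ 0.17  0.95 -0.29] open 0.9961
shift mm [  0.7   0.8 -18.6] turn [ 0.2   0.21 -0.04]
```

jog_arm(targets="1 1 -8 0.2 0.2 0 0.2; 0 0 -6 0 0 0 0; 0 0 -3 0 0 0 -0.2; 0 0 0 0 0 0 -0.2; 0 0 0 0 0 0 -0.2")

```text
time: 18.23
eef_pos: [0.4431, -0.1397, 0.0032]
tcp_rot: [-0.072, 0.997, 0.001, -0.0]
contact_force: [0.5, -0.3, 0.6]
opening: 0.401
```

```bash
python3 d.py .443 -.140 .003 98.2
```

```text
t 18.23 pos [ 0.4431 -0.1397  0.0032] jaw yaw 98.22 tilt z [-0.001  0.001] F [ 0.53 -0.31  0.63] open 0.4007
shift mm [-0.1 -0.3 -0.2] turn [-0.06 -0.06 -0.02]
```

jog_arm(targets="0 0 -1 0 0 0 -1; 0 0 0 0 0 0 -1; 0 0 0 0 0 0 -1; 0 0 0 0 0 0 -1; 0 0 0 0 0 0 -1; 0 0 0 0 0 0 -1; 0 0 0 0 0 0 -1", force=60)

```text
time: 18.82
eef_pos: [0.4437, -0.1401, 0.0029]
tcp_rot: [-0.072, 0.997, 0.0, 0.0]
contact_force: [-1.0, -0.2, 0.1]
opening: 0.082
```

```bash
python3 d.py .443 -.140 .003 98.2
```

```text
t 18.82 pos [ 0.4437 -0.1401  0.0029] jaw yaw 98.22 tilt z [0.0004 0.0001] F [-0.98 -0.16  0.07] open 0.0823
shift mm [-0.7  0.1  0.1] turn [-0.01  0.02 -0.02]
```

jog_arm(targets="0 0 4 0 0 0 -1; 0 0 10 0 0 0 -1; 0 0 20 0 0 0 -1; 0 0 20 0 0 -3 -1; 0 0 15 0 0 -4 -1; 0 0 10 0 0 -4 -1; 0 0 0 0 0 0 -1; 0 0 0 0 0 0 -1")

```text
time: 19.48
eef_pos: [0.4431, -0.1396, 0.0894]
tcp_rot: [0.028, 1.0, 0.001, 0.001]
contact_force: [-0.6, -0.7, -1.1]
opening: 0.085
```

```bash
python3 d.py .443 -.140 .08 87.4; python3 - <<'E'
from ov import *
s=get_state(); t=s["eef_pos"]; m=R.from_quat(s["tcp_rot"]).as_matrix()
f=-m[:,0] if m[0,0]<0 else m[:,0]; c=t-m[:,2]*.0015
q=[c,c+f*.0725,c-f*.0725]
p=read_camera("side"); overlay(p,(160,190,110,80),7,[],"pics/q1.png",q)
p=read_camera("top"); overlay(p,(270,180,80,80),7,[],"pics/q2.png",q)
E
```

```text
t 19.48 pos [ 0.4431 -0.1396  0.0894] jaw yaw 86.84 tilt z [0.0026 0.0012] F [-0.65 -0.7  -1.09] open 0.0848
shift mm [-0.1 -0.4 -9.4] turn [-0.07  0.15  0.56]
```

View pics/q1.png

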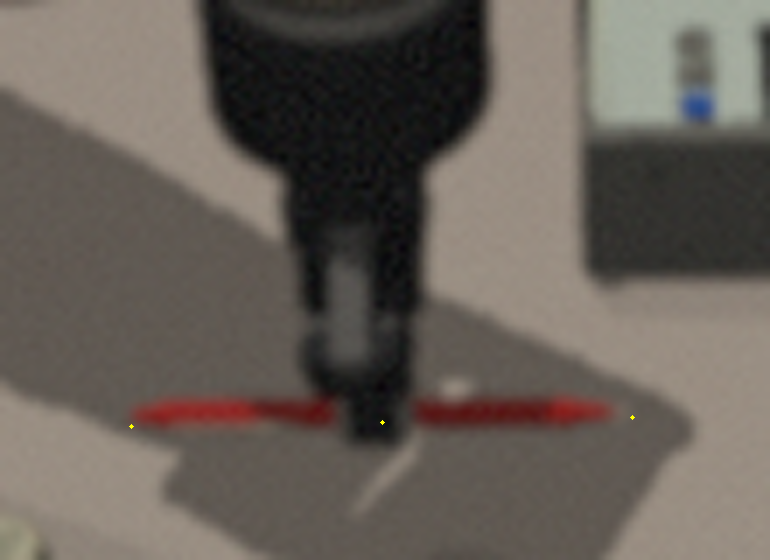

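View pics/q2.png

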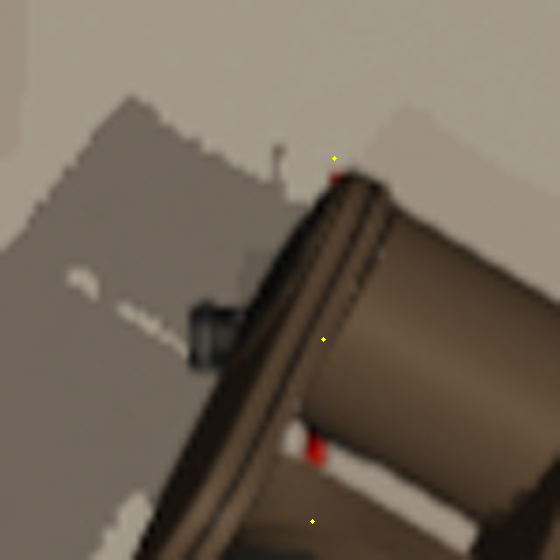

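```bash
cat > penz.py <<'E'
from ov import *
def penz(roi,name=None):
    s=get_state(); t=s["eef_pos"]; m=R.from_quat(s["tcp_rot"]).as_matrix()
    f=-m[:,0] if m[0,0]<0 else m[:,0]
    ims=[read_camera("side") for _ in range(3)]; p=ims[0]; a=np.mean([q["pixels"].astype(float) for q in ims],0)
    x0,y0,w,h=roi; red=np.clip(a[:,:,2]-a[:,:,:2].max(2)-12,0,None)
    n=np.cross(f,[0,0,1.]); n/=np.linalg.norm(n); L=[]
    for u in range(x0,x0+w):
        col=red[y0:y0+h,u]
        if col.sum()<40: continue
        v=y0+(np.arange(h)*col).sum()/col.sum()
        o,d=ray(p,(u,v)); k=((t-o)@n)/(d@n); X=o+k*d
        L.append(((X-t)@f,X[2]-t[2]))
    L=np.array(L); c=np.polyfit(L[:,0],L[:,1],1)
    e=np.abs(L[:,1]-np.polyval(c,L[:,0])); k=e<.0015; c=np.polyfit(L[k,0],L[k,1],1)
    print("s range",L[:,0].min().round(4),L[:,0].max().round(4),"n",len(L),"z-tcp at s=0",c[1].round(4),"slope deg",np.degrees(c[0]).round(2),"res",e.std().round(5))
if __name__=="__main__": penz((170,235,90,30))
E
python3 penz.py
```

```text
s range -0.0723 0.067 n 59 z-tcp at s=0 0.0054 slope deg -1.13 res 0.00017
```

jog_arm(targets="-3 20 -3 0 -1 0.5 -1; -3 30 -3 0 0 0 -1; -3 35 -3 0 0 0 -1; -2 35 0 0 0 0 -1; -2 30 0 0 0 0 -1; 0 20 0 0 0 0 -1; 0 5 0 0 0 0 -1; 0 0 0 0 0 0 -1; 0 0 0 0 0 0 -1")

```text
time: 20.48
eef_pos: [0.4235, 0.0415, 0.0719]
tcp_rot: [0.023, 1.0, 0.002, 0.003]
contact_force: [-0.5, 0.7, -0.3]
opening: 0.085
```

```bash
python3 d.py .430 .0395 .06 87.4
```

```text
t 20.48 pos [0.4235 0.0415 0.0719] jaw yaw 87.35 tilt z [0.0054 0.0044] F [-0.54  0.71 -0.27] open 0.0851
shift mm [  6.5  -2.  -11.9] turn [-0.25  0.31  0.05]
```

jog_arm(targets="6 -2 -8 -0.2 -0.8 0 -1; 0 0 -10 0 0 0 -1; 0 0 -10 0 0 0 -1; 0 0 0 0 0 0 -1; 0 0 0 0 0 0 -1")

```text
time: 20.9
eef_pos: [0.4303, 0.0348, 0.0418]
tcp_rot: [0.026, 1.0, 0.0, 0.009]
contact_force: [1.0, -0.6, 0.0]
opening: 0.08
```

```bash
python3 d.py .430 .0395 .0335 87.4; python3 - <<'E'
from penz import *
penz((180,180,80,40))
s=get_state(); t=s["eef_pos"]; m=R.from_quat(s["tcp_rot"]).as_matrix(); f=-m[:,0] if m[0,0]<0 else m[:,0]
q=[t,t+f*.07,(.511,.036,.036)]
p=read_camera("side"); overlay(p,(170,150,110,85),7,[],"pics/r1.png",q)
p=read_camera("top"); overlay(p,(200,150,90,85),7,[],"pics/r2.png",q)
E
```

```text
t 20.9 pos [0.4303 0.0348 0.0418] jaw yaw 87.06 tilt z [ 0.0182 -0.0003] F [ 0.95 -0.55  0.03] open 0.0805
shift mm [-0.3  4.7 -8.3] turn [0.01 1.04 0.35]
s range -0.0686 0.0653 n 48 z-tcp at s=0 0.0059 slope deg -0.23 res 0.00027
```

View pics/r1.png

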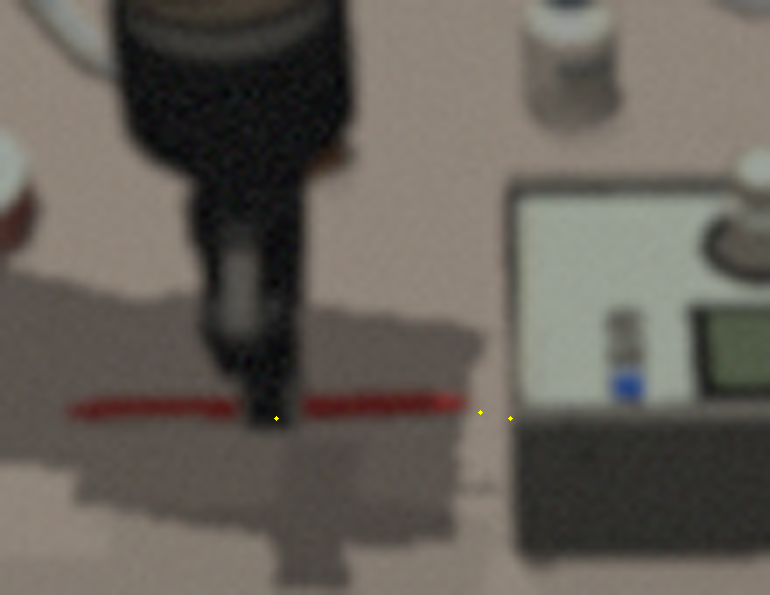

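View pics/r2.png

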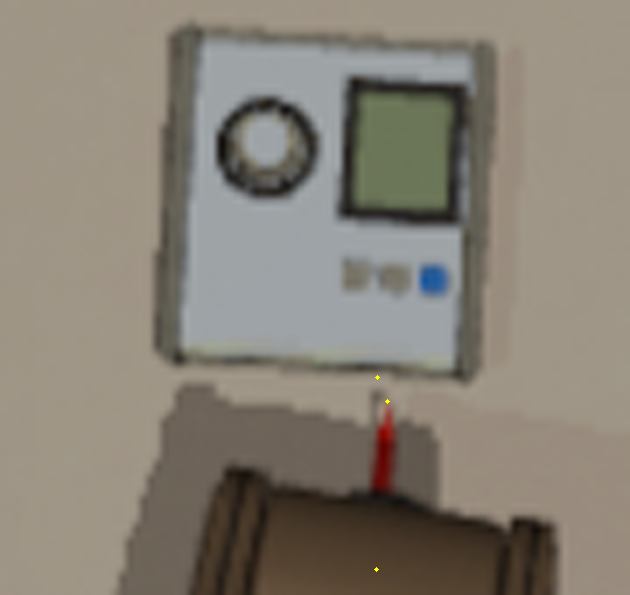

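jog_arm(targets="-1 4.5 -6 0 0 0.3 -1; 0 0 -3 0 0 0 -1; 0 0 0 0 0 0 -1; 0 0 0 0 0 0 -1")

```text
time: 21.48
eef_pos: [0.4306, 0.0404, 0.0341]
tcp_rot: [0.022, 1.0, -0.0, 0.012]
contact_force: [-0.0, 0.3, -0.2]
opening: 0.083
```

```bash
python3 d.py .430 .0396 .0315 87.4; python3 - <<'E'
from penz import *
penz((180,180,80,45))
s=get_state(); t=s["eef_pos"]; m=R.from_quat(s["tcp_rot"]).as_matrix(); f=-m[:,0] if m[0,0]<0 else m[:,0]
q=[t+f*.07-m[:,2]*.0045,(.511,.036,.036)]
p=read_camera("top"); overlay(p,(200,150,90,85),7,[],"pics/r3.png",q)
E
```

```text
t 21.48 pos [0.4306 0.0404 0.0341] jaw yaw 87.47 tilt z [ 0.0232 -0.0007] F [-0.05  0.27 -0.19] open 0.0828
shift mm [-0.6 -0.8 -2.6] turn [ 0.04  1.33 -0.07]
s range -0.0675 0.0652 n 46 z-tcp at s=0 0.006 slope deg 0.23 res 0.0003
```

View pics/r3.png

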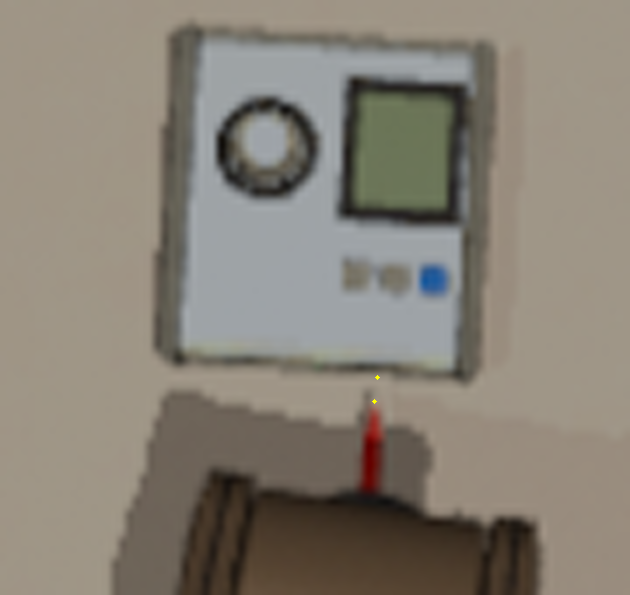

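jog_arm(targets="1 -0.8 -2.5 0 -0.3 0 -1; 4 -0.2 0 0 0 0 -1; 4 -0.2 0 0 0 0 -1; 3 -0.1 0 0 0 0 -1; 0 0 0 0 0 0 -1; 0 0 0 0 0 0 -1")

```text
time: 22.18
eef_pos: [0.4449, 0.0386, 0.032]
tcp_rot: [0.022, 1.0, -0.0, 0.015]
contact_force: [0.6, -0.4, -1.0]
opening: 0.085
```

```bash
python3 d.py .445 .0390 .0315 87.4; python3 - <<'E'
from penz import *
penz((180,180,80,45))
s=get_state(); t=s["eef_pos"]; m=R.from_quat(s["tcp_rot"]).as_matrix(); f=-m[:,0] if m[0,0]<0 else m[:,0]
q=[t+f*.07-m[:,2]*.0045,(.511,.036,.036)]
p=read_camera("side"); overlay(p,(170,150,110,85),7,[],"pics/r5.png",q)
p=read_camera("top"); overlay(p,(200,150,90,85),7,[],"pics/r4.png",q)
E
```

```text
t 22.18 pos [0.4449 0.0386 0.032 ] jaw yaw 87.44 tilt z [ 0.0308 -0.001 ] F [ 0.65 -0.4  -1.02] open 0.085
shift mm [ 0.1  0.4 -0.5] turn [ 0.06  1.77 -0.04]
s range -0.0676 0.0654 n 46 z-tcp at s=0 0.0059 slope deg 0.63 res 0.0003
```

View pics/r4.png

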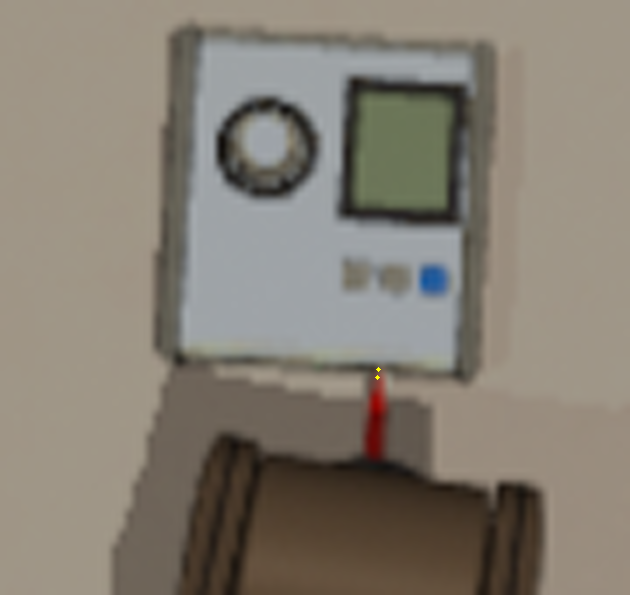

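View pics/r5.png

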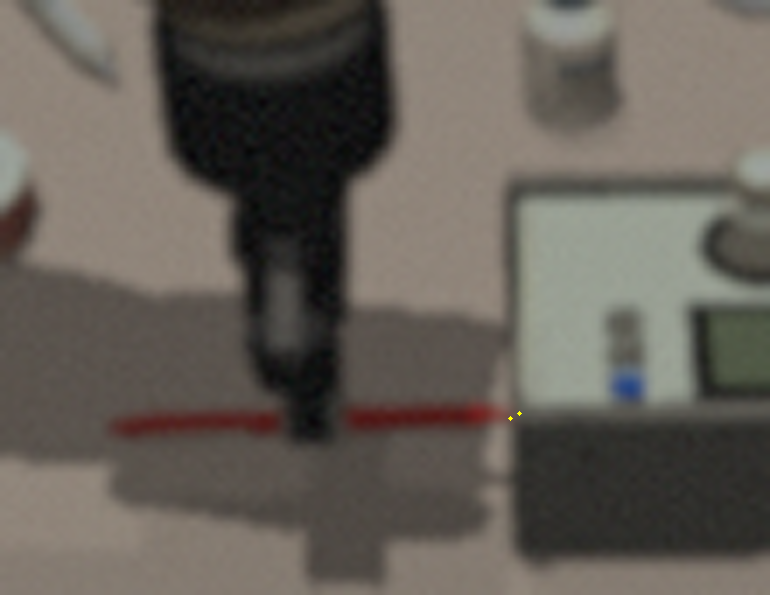

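jog_arm(targets="1 0.4 -1.5 0 1 0 -1; 3 -0.1 0 0 0 0 -1; 3 -0.1 0 0 0 0 -1; 2 -0.1 0 0 0 0 -1; 0 0 0 0 0 0 -1")

```text
time: 22.85
eef_pos: [0.4542, 0.0388, 0.0303]
tcp_rot: [0.022, 1.0, -0.0, 0.006]
contact_force: [-0.2, 0.8, 0.0]
opening: 0.082
```

```bash
python3 d.py .453 .0386 .0312 87.4; python3 - <<'E'
from penz import *
penz((180,180,80,45))
E
```

```text
t 22.85 pos [0.4542 0.0388 0.0303] jaw yaw 87.45 tilt z [ 0.0112 -0.0011] F [-0.22  0.78  0.05] open 0.0817
shift mm [-1.2 -0.2  0.9] turn [ 0.06  0.64 -0.05]
s range -0.0674 0.056 n 43 z-tcp at s=0 0.0058 slope deg -0.7 res 0.00034
```

jog_arm(targets="3 -0.3 0.5 0 -0.6 0 -1; 3 -0.2 0 0 0 0 -1; 2 -0.1 0 0 0 0 -1; 0 0 0 0 0 0 -1")

```text
time: 23.33
eef_pos: [0.4609, 0.0378, 0.0305]
tcp_rot: [0.022, 1.0, -0.001, 0.01]
contact_force: [-0.6, -2.0, 1.6]
opening: 0.08
```

```bash
python3 d.py .462 .0383 .0307 87.4; python3 - <<'E'
from penz import *
penz((180,180,80,45))
E
```

```text
t 23.33 pos [0.4609 0.0378 0.0305] jaw yaw 87.45 tilt z [ 0.019  -0.0018] F [-0.65 -2.    1.64] open 0.0798
shift mm [1.1 0.5 0.2] turn [ 0.1   1.09 -0.05]
s range -0.0693 0.0493 n 41 z-tcp at s=0 0.0058 slope deg 0.27 res 0.00034
```

jog_arm(targets="2 0.3 0 0 0 0 -1; 2 0 0 0 0 0 -1; 1 0 0 0 0 0 -1; 0 0 0 0 0 0 -1")

```text
time: 23.82
eef_pos: [0.4627, 0.0379, 0.0299]
tcp_rot: [0.022, 1.0, -0.001, 0.005]
contact_force: [-2.4, -2.2, 4.2]
opening: 0.082
```

```bash
cat > fm.py <<'E'
from penz import *
F=[]
for _ in range(4): F.append(get_state()["contact_force"]); read_camera("side")
print("F mean",np.mean(F,0).round(2))
penz((180,180,80,45))
E
python3 d.py .462 .0381 .0307 87.4; python3 fm.py
```

```text
t 23.82 pos [0.4627 0.0379 0.0299] jaw yaw 87.47 tilt z [ 0.0092 -0.0024] F [-2.4  -2.17  4.15] open 0.0815
shift mm [-0.7  0.2  0.8] turn [ 0.14  0.52 -0.08]
F mean [-3.62 -1.93  4.7 ]
s range -0.0689 0.0474 n 40 z-tcp at s=0 0.0056 slope deg 0.7 res 0.00022
```

jog_arm(targets="0 -0.7 1.5 0 0 0 -1; 0 0 0 0 0 0 -1; 0 0 0 0 0 0 -1")

```text
time: 24.42
eef_pos: [0.4628, 0.0374, 0.0311]
tcp_rot: [0.022, 1.0, -0.001, 0.005]
contact_force: [-2.6, -2.2, 1.5]
opening: 0.079
```

```bash
python3 d.py .462 .0381 .0307 87.4; python3 fm.py
```

```text
t 24.42 pos [0.4628 0.0374 0.0311] jaw yaw 87.46 tilt z [ 0.0107 -0.0018] F [-2.61 -2.23  1.55] open 0.0793
shift mm [-0.8  0.7 -0.4] turn [ 0.1   0.62 -0.06]
F mean [-2.36 -2.08  1.88]
s range -0.0688 0.0473 n 40 z-tcp at s=0 0.0057 slope deg -0.51 res 0.00033
```

jog_arm(targets="0 -1.5 1 0 -0.5 0 -1; 0 0 0 0 0 0 -1; 0 0 0 0 0 0 -1")

```text
time: 25.02
eef_pos: [0.462, 0.0366, 0.0315]
tcp_rot: [0.022, 1.0, 0.0, 0.009]
contact_force: [-1.5, 0.4, 0.7]
opening: 0.083
```

```bash
python3 d.py .462 .0361 .0317 87.4; python3 fm.py
```

```text
t 25.02 pos [0.462  0.0366 0.0315] jaw yaw 87.48 tilt z [ 0.0186 -0.0002] F [-1.51  0.39  0.66] open 0.0825
shift mm [-0.  -0.5  0.2] turn [ 0.01  1.07 -0.08]
F mean [-1.58 -0.21  1.03]
s range -0.0681 0.0479 n 39 z-tcp at s=0 0.0057 slope deg -0.17 res 0.00032
```

jog_arm(targets="2 -0.2 0.3 0 0 0 -1; 2 -0.1 0 0 0 0 -1; 1 0 0 0 0 0 -1; 0 0 0 0 0 0 -1")

```text
time: 25.7
eef_pos: [0.4663, 0.0364, 0.0314]
tcp_rot: [0.022, 1.0, 0.0, 0.007]
contact_force: [-2.6, -0.8, 1.5]
opening: 0.082
```

```bash
python3 d.py .465 .0361 .0317 87.4; python3 fm.py
```

```text
t 25.7 pos [0.4663 0.0364 0.0314] jaw yaw 87.5 tilt z [ 0.0146 -0.0001] F [-2.64 -0.77  1.48] open 0.0819
shift mm [-1.3 -0.3  0.3] turn [ 0.    0.83 -0.1 ]
F mean [-2.99 -0.62  1.1 ]
s range -0.0673 0.0439 n 38 z-tcp at s=0 0.0057 slope deg -0.05 res 0.00026
```

jog_arm(targets="2 -0.2 0.3 0 0 0 -1; 2 0 0 0 0 0 -1; 1 0 0 0 0 0 -1; 1 0 0 0 0 0 -1")

```text
time: 26.38
eef_pos: [0.4678, 0.0365, 0.0304]
tcp_rot: [0.022, 1.0, 0.0, 0.001]
contact_force: [-6.8, -0.2, 4.0]
opening: 0.082
```

```bash
python3 d.py .468 .0361 .0317 87.4; python3 fm.py
```

```text
t 26.38 pos [0.4678 0.0365 0.0304] jaw yaw 87.54 tilt z [0.0021 0.0005] F [-6.83 -0.18  3.96] open 0.0815
shift mm [ 0.2 -0.4  1.3] turn [-0.03  0.12 -0.14]
F mean [-6.56 -0.63  3.82]
s range -0.0691 0.0422 n 38 z-tcp at s=0 0.0056 slope deg 0.26 res 0.00023
```

jog_arm(targets="1 0 0.8 0 -0.4 0 -1; 1 0 0 0 0 0 -1; 1 0 0 0 0 0 -1")

```text
time: 26.98
eef_pos: [0.4678, 0.0365, 0.0308]
tcp_rot: [0.021, 1.0, 0.0, 0.0]
contact_force: [-6.6, -0.2, 3.5]
opening: 0.083
```

```bash
python3 d.py .468 .0361 .0317 87.4; python3 fm.py; python3 - <<'E'
from penz import *
s=get_state(); t=s["eef_pos"]
p=read_camera("side"); overlay(p,(170,140,140,95),5,[],"pics/z1.png",[])
p2=read_camera("top"); overlay(p2,(130,120,230,140),3,[],"pics/z2.png",[])
for n,q in(("amber_vial_center",.03),("blue_cap_bottle_center",.035),("marker_center",.008)):
    r=mark_of(n,p2); print(n,[(atz(p2,k["uv"],q).round(3),round(k["p"],2)) for k in r[:1]])
print(s["contact_force"],get_state()["time"])
E
```

```text
t 26.98 pos [0.4678 0.0365 0.0308] jaw yaw 87.56 tilt z [0.0004 0.0005] F [-6.55 -0.19  3.52] open 0.0826
shift mm [ 0.2 -0.4  0.9] turn [-0.03  0.02 -0.16]
F mean [-6.29 -0.37  3.64]
s range -0.0691 0.0421 n 38 z-tcp at s=0 0.0055 slope deg 0.13 res 0.00021
amber_vial_center [(array([0.446, 0.226, 0.03 ]), 0.43)]
blue_cap_bottle_center [(array([0.545, 0.261, 0.035]), 0.7)]
marker_center [(array([ 0.634, -0.25 ,  0.008]), 0.66)]
[-6.14679738 -0.63886145  3.17942597] 27.5833
```

View pics/z1.png

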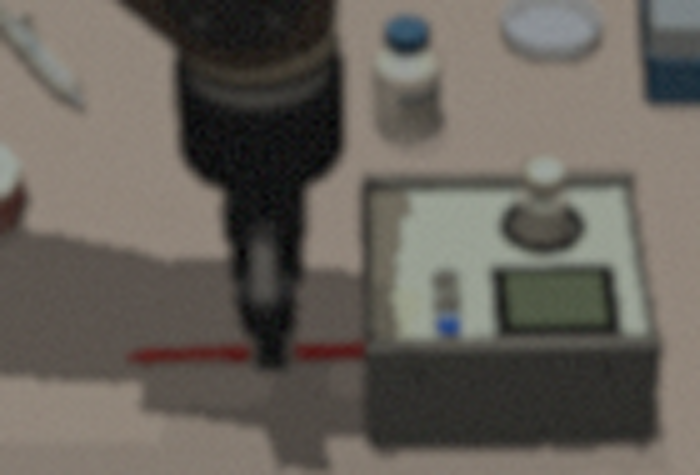

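View pics/z2.png

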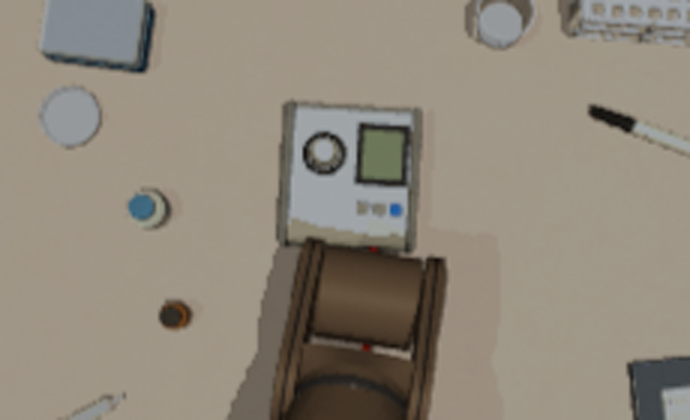

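```bash
python3 -c "
from plant import *
print(sign_off()); s=get_state(); print(s['time'],s['contact_force'],s['opening'])"
```

```text
the job is handed in; nothing more can be done
None
the job is handed in; nothing more can be done
```

I've handed the job in at about 27.6 s of the 58 s allowed; the system gave no verdict. By my last checks the clear vial is in the well and released. The red pen is still in the gripper, holding the zero button down.

- **Vial:** In both cameras it stands upright and centred in the collar, with its cap top at the height expected when seated (about 34 mm out of the collar).
- **Button:** It took about 5–6 mm of pen travel from first touch, while the push rose from 1.6 N to 3 N. Then it met a firm stop at a steady 6.3 N, which fits a fully pressed 5 mm button. The button can't be seen in the images, so this rests on force and depth alone.
- **Grip:** It held at an opening of about 7 mm by the gripper reading. The pen's middle is about 35 mm above the table.
- **Bystanders:** The amber vial, the bottle and the marker were within about 5 mm of where I first measured them, which is within the noise.

Two things disagreed slightly:
- **Pen height in the grip:** The side camera put the pen 2–4 mm higher in the fingers than the grasp height implied. The pen rubbed the hole's lower and left sides on the way in, so I moved it up and to the right.
- **Leftover upward force:** About 3.6 N remains on the pen, probably light contact with the bottom of the hole. A last 0.8 mm raise barely changed it.

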